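Index the rosette blank one division round on the worm rotary table

TASK

The wooden rosette is ready for its next petal: crank the rotary table's handwheel clockwise (seen facing the handwheel) until the spring index pin drops into the next notch, and carry on gently until the table is snug against the pin and the handwheel comes up solid, without forcing it. Then let go of the handwheel and swing the red clamp lever clockwise, seen from above, until it is tight. Touch neither the pin nor the blank, disturb nothing else on the bench, and let go of everything at the end.

Things in the scene. Friction and masses are not known exactly. Their poses are not given: they have to be found in the camera images.
- handle (a point): Centre of the black revolving grip of the handwheel: a level cylinder 17 mm in diameter and 50 mm long, parallel to the worm shaft, that turns freely on its own axis and sticks out from the handwheel's face, away from the rotary table. This point is 30 mm from the shaft axis and 34 mm out from the dark steel handwheel (76 mm in diameter). It goes round with the handwheel.
- hub (a point): Point in mid-air on the worm shaft's axis, level with the middle of the grip, 75 mm above the bench; the grip circles it at 30 mm in an upright plane. Its y axis lies along the shaft, from handwheel to rotary table; z points to handle. Clockwise, seen facing the handwheel from outside, is a positive turn about this y axis (from straight up over towards rotab's +x).
- crank (a joint): Wind-up of the handwheel on its shaft in rad, positive when pushed clockwise; it yields like a stiff spring, 0.0375 rad for each 10 N along the grip's circle, and is strained beyond 0.065 (17 N). One turn clockwise turns the table 5 degrees clockwise seen from above (72:1), after up to 0.6 rad of slack. About 4 N at the grip turns it all the way. Neither it nor the table moves when let go.
- pin_foot (a point): Centre of the foot of the index pin, a steel pin 8 mm in diameter that stands upright over the ring of notches, 68 mm from the table's axis, in an iron bracket. x points outward from the table's axis, y the way the ring comes from (anticlockwise seen from above), z up. At the start it rides on top of the ring.
- pin_knob (a point): Centre of the top of the index pin's black knob (26 mm in diameter), about 171 mm above the bench with the pin riding on the ring (an orange band shows under the knob) and 7 mm lower when it is home. Not to be touched.
- pin (a joint): Travel of the index pin in m: 0 riding on the ring, 0.007 home in a notch. A spring pushes it down; it drops by itself as soon as a notch comes under it.
- notch_seat (a point): Place in the table's ring where the pin's axis stands when the pin is in the next notch and the table is hard against it; 68 mm from the table's axis, turns with it. Notches: 30 degrees apart, 10.5 mm wide, 8 mm deep. The pin drops when this point is still 2.5 mm short; then about 0.4 turn of the handwheel is left until it comes up solid. At the start it is 2.6 to 4.1 turns away.
- rt_table: The turning part: steel table with its ring of 12 notches (156 mm in diameter, top of the ring 111 mm above the bench) and the round wooden blank screwed on it (103 mm in diameter, screw top 158 mm above the bench). Origin on the bench on the table's axis. Not to be touched.
- clamp_knob (a point): Centre of the upright red knob (a cylinder 20 mm in diameter, 34 mm tall) at the end of the steel clamp lever, on the opposite side of the rotary table from the handwheel; 141 mm above the bench. It swings level about clamp_pivot at 65 mm.
- clamp_pivot (a point): Point on the upright axis of the clamp lever's stud, level with clamp_knob.
- clamp (a joint): Angle of the clamp lever in rad: 0 fully slack, growing clockwise as seen from above; it tightens progressively (about 4 N at the knob when slack, up to 9 N when tight), is tight from 1.0 rad, comes up solid at 1.25 rad, and stays where it is left.
- gouge_a: A bystander, not to be disturbed: carving gouge beside the rotary table. Origin on its underside.
- gouge_b: A bystander, not to be disturbed: carving gouge. Origin on its underside.
- rasp: A bystander, not to be disturbed: rasp. Origin on its underside.
- mallet: A bystander, not to be disturbed: carver's mallet standing on its head, 240 mm tall. Origin on its underside.
- carving: A bystander, not to be disturbed: half-carved wooden shape. Origin on its underside.
- offcut: A bystander, not to be disturbed: wooden offcut beside the rotary table. Origin on its underside.
- wax_tin: A bystander, not to be disturbed: red tin, 72 mm in diameter and 55 mm tall. Origin on its underside.
- dust_brush: A bystander, not to be disturbed: bench brush. Origin on its underside.
- rotab: The rotary table's fixed iron base on a plywood board 30 mm thick, 270 mm (x) by 262 mm (y). Origin on the bench on the table's axis; the handwheel is on its -y side, the clamp lever on its +y side, the index pin on its +x side.

How it is judged:
On the way, in this order (a step that is already met when the one before it is completed fails the run):
1. the index pin is home in the next notch and the table is snug against it (within 0.2 mm at the pin) (value of joint pin above 0.0055 m and y of notch_seat in the frame of pin_foot below 0.0002 m and horizontal distance between notch_seat and pin_foot below 0.002 m), for 0.2 s.
2. the clamp lever is swung tight (beyond 1.0 rad) (value of joint clamp above 1 rad), for 0.2 s.
At the end, for the whole second after the job is handed in: The index pin is down in the next notch (at least 5.5 mm), the table stands snug against it (pin within 0.2 mm of its seat in the notch), and the clamp lever is beyond 1.0 rad (all of step 1 and value of joint clamp above 1 rad); the robot touches nothing.
It fails at once if the handwheel is forced: wound up by more than 0.065 rad (about 17 N along the grip's circle) (value of joint crank above 0.065 rad or value of joint crank below -0.065 rad).
It fails at once if the index pin is touched (contact force between any of the fingers, the arm and pin above 0.5 N).
It fails at once if the rotary table's turning part or the blank is touched (contact force between any of the fingers, the arm and rt_table above 0.5 N).
It fails at once if a bystander is moved by more than 15 mm (distance of any of gouge_a, gouge_b, rasp, mallet, carving, offcut, wax_tin, dust_brush from where it was at the start of the episode above 0.015 m).
It also fails if it takes over 72 s, if anything falls off the work surface, if the arm or the gripper's body presses on something with over 40 N, if the wrist force passes 120 N, or if a joint passes its speed limit or range.

ROBOT

A 6-joint arm with a two-finger parallel gripper is mounted at the origin on the work surface. World frame = base frame: x ahead of the robot, y to its left, z up, the work surface at z = 0. Lengths are in m, angles in rad, forces in N, time in s.
With the tool pointing down it reaches from about 0.35 to 0.775 m from the base axis. Payload 5.5 kg.
Tool frame: the origin (TCP) lies where the fingers leave the gripper's body, on its centre line; the fingertips stand 73 mm ahead of it and the grasp point (between the pads) lies 54 mm ahead of it; z points along the fingers, y is the direction in which the jaws open and shut (so a half turn about z gives the same grasp; the last joint's range is limited). The gripper opens to 85 mm and grips with 20 to 120 N. Pads are 22 mm wide; open, the fingers measure 114 mm over their backs; the gripper's body (76 mm by 85 mm) begins 54 mm behind the grasp point. The pads swing forward as they close: fully open they stand 13 mm farther back than shut.
Start: joints at [1.064, 0.313, 0.046, 1.304, 0, 1.431], TCP at [0.206, 0.537, 0.304] pointing down, gripper open.
Joint ranges: [-2.76, 2.76], [-0.86, 1.69], [-1.03, 1.26], [-2.2, 2.34], [-1.47, 1.5], [-3.14, 3.14]. Speed limits (rad/s): [2.57, 2.57, 3.14, 3.14, 3.14, 3.14].

INTERFACE

Orientations are given as a unit quaternion [w, x, y, z].
In Python, from workcell import env, read_camera, job, cut_out gives the robot as it stands.
- The arm moves only by the tool servo_tool, never from a script. Its argument "deltas" is a list of rows, each an object of numbers: "dx", "dy", "dz": the shift along the world's x, y, z in mm; "rx", "ry", "rz": the turn, a rotation vector about the world's x, y, z in rad; "fingers": the closure, from -1 (fully open) to 1 (shut). A call has 1 to 8 rows; each row shifts and turns the commanded pose from where the row before left it; what a row does not reach is not made up. A row lasts 1/10 s, in which the tool goes at most 50 mm and 8.59 degrees, less where a joint would pass 70% of its speed; a pose out of reach is approached as far as the arm can. A call is refused whole if a number of a shift passes 50 or a number of a turn 0.15, either way. A call with a gripper value outside its range is refused whole. The fingers move at their own pace and stop on an object; "newtons" is the grip in N (left out, the last holds). Time passes only in rows, so rows that do not move let the fingers close. It gives the time, the measured TCP pose, the force and the opening at its end, in the units of the state.
- env.get_state(): the state, without advancing time (a new reading comes with each control period).
- read_camera(name): name is "scene" or "side" or "wrist"; returns a dict with "img" (384x512x3 uint8, red, green, blue), "intrinsics" (3x3 intrinsics, pixels), "k1" (the pictures are not rectified: a ray, as slopes to the right and down, at radius r is drawn at 1 + k1 r^2 times it, then the intrinsics apply), "extrinsics" (4x4, takes a point from camera to world coordinates); the wrist camera has in their place "hand_eye" (4x4, takes a point from camera to tool coordinates, whose origin is the TCP and whose axes are the flange's). Camera axes: x right, y down, z forward; pixel columns grow to the right and rows downward; lengths in m; the calibration is good to about 2 mm. A picture is of the moment at which its call begins: read the wrist's pose just before it. There is no depth.
- job.hand_in(): hands the job in, once; it reports no verdict.
Trained networks look in the newest picture that a camera, given by its name, has taken for a name from the list of things; names that differ only in an ending like _2 or _b are one class to them, and where a whole thing is asked for, a point or a joint stands for the part that bears it (a point fixed in the world has none). Each returns a list of dicts, best first, with "confidence" (0 to 1); they miss things now and then, are a little off and sometimes report something else, mostly with a low value. They report only what shows in the picture. A call takes as long as a camera call.
- cut_out(target, camera): "region" (384x512 bool, what is visible of it) and "extent" ([left, top, right, bottom] in pixels, round what is visible of it).
The state is a dict: "clock": time; "joint_pos": joint angles; "qvel": joint speeds; "tau": joint torques, N m; "tcp_pos": TCP position; "orientation": TCP orientation; "wrist_force": force on the tool from outside, world axes, zero at the start; "ft_torque": the same for the moment, N m; "finger_gap": finger opening in m.
Only numpy, scipy, OpenCV 4.12 (cv2) and the standard library are available. Lean on these libraries where they do the work, as an engineer would, in place of code of your own. Each camera call takes 0.05 s, during which the arm holds its last target. There are 200 camera calls.

## Working session

There is one attempt and no reset: what is moved stays moved. The work goes in short steps, Python scripts to look and compute and a tool call to move; the robot and the scene stay as the last step left them, time stands still between calls to the robot, and variables do not carry over. Pictures are saved under pics/ and viewed, about 8 in all and at most 12, crops included, and the job is handed in when it is done.

Besides the shell and the picture viewer there is one more tool, called after "Call:" in YAML: its name, and indented under it one key for each argument. servo_tool: Moves the arm, as the interface text tells. Its arguments: {"type":"object","properties":{"deltas":{"type":"array"},"newtons":{"type":"number"}},"required":["deltas"]}

```bash
mkdir -p pics; ls; cat > h.py <<'E'
import numpy as np, cv2
from workcell import env, read_camera, job, cut_out
from scipy.spatial.transform import Rotation as R
def Rq(q): return R.from_quat([q[1],q[2],q[3],q[0]])
def cam(name):
    s=env.get_state(); c=read_camera(name)
    if 'extrinsics' in c: T=np.array(c['extrinsics'])
    else:
        W=np.eye(4); W[:3,:3]=Rq(s['orientation']).as_matrix(); W[:3,3]=s['tcp_pos']; T=W@np.array(c['hand_eye'])
    c['T']=T; return c
def proj(c,P):
    P=np.atleast_2d(P); T=np.linalg.inv(c['T']); p=P@T[:3,:3].T+T[:3,3]
    return cv2.projectPoints(p,np.zeros(3),np.zeros(3),np.array(c['intrinsics']),np.array([c['k1'],0,0,0.]))[0][:,0]
def ray(c,uv):
    n=cv2.undistortPoints(np.array([[uv]],float),np.array(c['intrinsics']),np.array([c['k1'],0,0,0.]))[0,0]
    return c['T'][:3,3], c['T'][:3,:3]@np.array([n[0],n[1],1])
def atz(c,uv,z):
    o,d=ray(c,uv); return o+d*(z-o[2])/d[2]
E
python3 - <<'E'
from h import *
s=env.get_state(); print({k:np.round(v,3).tolist() for k,v in s.items()})
cs=[]
for n in ['scene','side','wrist']:
    c=cam(n); cs.append(c['img'])
    print(n,np.round(c['T'],3).tolist(),np.array(c['intrinsics']).tolist(),c['k1'])
    for t in ['handle','clamp_knob','pin_knob','rt_table','rotab','mallet']:
        r=cut_out(t,n)
        if r: 
            m=r[0]['region']; ys,xs=np.nonzero(m); print(n,t,round(r[0]['confidence'],2),r[0]['extent'],len(xs),xs.mean().round(1),ys.mean().round(1),len(r))
    cv2.imwrite(f'pics/{n}0.png',cv2.resize(c['img'][...,::-1],(768,576)) )
E
```

```text
pics
{'clock': 0.0, 'joint_pos': [1.064, 0.314, 0.045, 1.304, -0.0, 1.431], 'qvel': [0.0, -0.001, 0.002, 0.001, 0.0, 0.001], 'tau': [-0.002, -48.062, 29.853, 0.019, -0.0, 0.0], 'tcp_pos': [0.206, 0.536, 0.303], 'orientation': [-0.0, 0.182, 0.983, -0.001], 'wrist_force': [-0.348, 0.714, 0.118], 'ft_torque': [-0.027, -0.022, 0.024], 'finger_gap': 0.085}
scene [[0.898, 0.356, -0.258, 0.887], [0.439, -0.746, 0.501, -0.596], [-0.014, -0.563, -0.826, 1.083], [0.0, 0.0, 0.0, 1.0]] [[386.1064508930212, 0.0, 247.97224339922445], [0.0, 386.1064508930212, 187.94626003668577], [0.0, 0.0, 1.0]] -0.036531686032464414
scene handle 0.41 [194.5, 220.2, 205.6, 237.7] 123 197.7 230.3 1
scene clamp_knob 0.66 [244.1, 150.1, 262.1, 175.8] 146 251.1 163.1 1
scene pin_knob 0.55 [261.0, 184.1, 266.0, 197.1] 67 262.1 191.1 2
scene rotab 0.62 [192.9, 145.9, 304.4, 254.5] 6410 245.3 205.3 1
scene mallet 0.66 [307.3, 77.2, 337.5, 139.8] 1006 324.0 114.4 1
side [[0.982, -0.115, 0.149, 0.308], [-0.188, -0.568, 0.801, -1.503], [-0.007, -0.815, -0.579, 1.204], [0.0, 0.0, 0.0, 1.0]] [[495.7765674947817, 0.0, 253.203585485283], [0.0, 495.7765674947817, 200.46724913427477], [0.0, 0.0, 1.0]] 0.007721812342714892
side clamp_knob 0.58 [231.3, 178.7, 249.9, 191.2] 98 237.7 186.9 1
side pin_knob 0.54 [271.0, 193.5, 272.1, 196.8] 21 270.0 193.0 1
side rt_table 0.85 [228.9, 193.3, 274.9, 224.2] 1003 252.5 208.8 1
side rotab 0.89 [216.9, 178.7, 291.7, 249.6] 3798 252.3 221.1 1
side mallet 0.77 [250.2, 119.2, 269.1, 169.0] 655 257.1 151.8 2
wrist [[0.358, 0.888, 0.289, 0.132], [0.934, -0.34, -0.111, 0.566], [0.0, 0.309, -0.951, 0.373], [0.0, 0.0, 0.0, 1.0]] [[334.8810063251489, 0.0, 254.72312315085355], [0.0, 334.8810063251489, 187.3720151263248], [0.0, 0.0, 1.0]] -0.09814308772754637
```

```bash
python3 - <<'E'
import cv2
a=cv2.imread('pics/scene0.png');b=cv2.imread('pics/side0.png')
a=cv2.resize(cv2.resize(a,(512,384))[60:300,120:400],(700,600),interpolation=cv2.INTER_CUBIC); b=cv2.resize(cv2.resize(b,(512,384))[100:280,150:350],(660,594),interpolation=cv2.INTER_CUBIC)
cv2.imwrite('pics/a.png',a);cv2.imwrite('pics/b.png',b)
E
```

```text
(no output)
```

View pics/a.png

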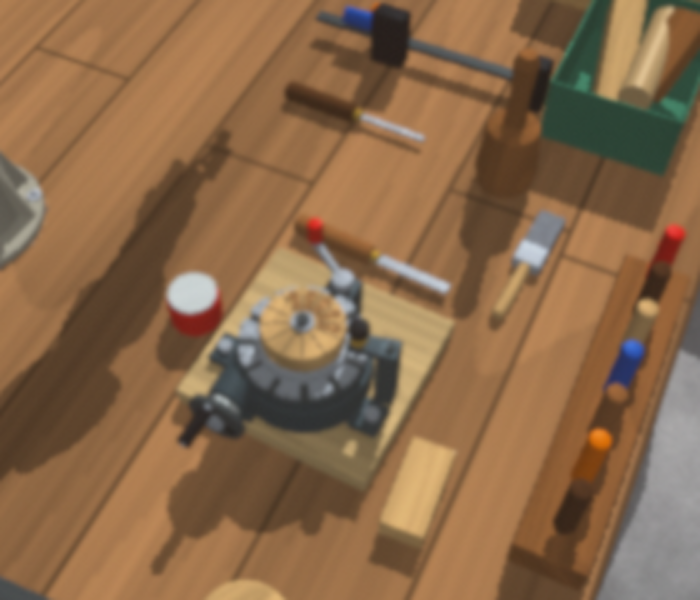

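View pics/b.png

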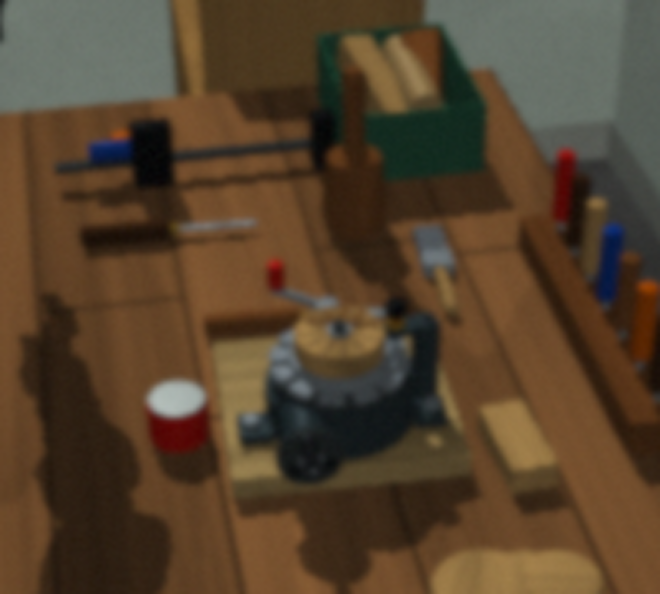

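```bash
python3 - <<'E'
from h import *
c=cam('scene'); d=cam('side')
P=lambda u,v:(u/2.5+120,v/2.5+60)
Q=lambda u,v:(u/3.3+150,v/3.3+100)
for n,p in [('L',(180,393)),('B',(365,475)),('R',(455,320)),('T',(285,250))]: print(n,atz(c,P(*p),.03).round(3))
for n,p in [('FL',(236,487)),('FR',(470,463)),('BL',(208,330))]: print(n,atz(d,Q(*p),.03).round(3))
print('screw',atz(c,P(303,321),.158).round(3),atz(d,Q(340,327),.158).round(3))
print('clampknob',atz(c,P(314,222),.158).round(3),atz(d,Q(276,265),.158).round(3))
print('pinknob',atz(c,P(359,328),.171).round(3),atz(d,Q(398,302),.171).round(3))
print('pivot',atz(c,P(345,278),.13).round(3),atz(d,Q(325,303),.13).round(3))
print('wheel',atz(c,P(218,412),.075).round(3),atz(d,Q(310,455),.075).round(3))
print('grip tip',atz(c,P(185,438),.09).round(3))
print('tin',atz(c,P(193,290),.055).round(3)); print('offcut',atz(c,P(400,535),.03).round(3),atz(c,P(455,450),.03).round(3))
E
```

```text
L [ 0.448 -0.133  0.03 ]
B [ 0.705 -0.135  0.03 ]
R [0.719 0.119 0.03 ]
T [0.463 0.127 0.03 ]
FL [ 0.444 -0.145  0.03 ]
FR [ 0.704 -0.155  0.03 ]
BL [0.45  0.157 0.03 ]
screw [ 0.581 -0.045  0.158] [ 0.579 -0.048  0.158]
clampknob [0.527 0.095 0.158] [0.529 0.091 0.158]
pinknob [ 0.647 -0.034  0.171] [ 0.648 -0.031  0.171]
pivot [0.59  0.051 0.13 ] [0.578 0.042 0.13 ]
wheel [ 0.521 -0.156  0.075] [ 0.524 -0.16   0.075]
grip tip [ 0.509 -0.209  0.09 ]
tin [ 0.394 -0.002  0.055]
offcut [ 0.772 -0.186  0.03 ] [ 0.789 -0.058  0.03 ]
```

Call:
servo_tool:
  deltas:
    - {"dx": 30,"dy": -35,"dz": 15,"fingers": -1}
    - {"dx": 30,"dy": -40,"dz": 15}
    - {"dx": 30,"dy": -40,"dz": 15,"rz": -0.15}
    - {"dx": 30,"dy": -40,"dz": 15,"rz": -0.15}
    - {"dx": 30,"dy": -40,"dz": 10,"rz": -0.15}
    - {"dx": 20,"dy": -45,"rz": -0.15}
    - {"dx": 20,"dy": -45,"rz": -0.15}
    - {"dx": 20,"dy": -45,"rz": -0.15}

```text
invalid input at $.deltas[0]: expected keys dx, dy, dz, rx, ry, rz, fingers
```

Call:
servo_tool:
  deltas:
    - {"dx": 10,"dy": -45,"rz": -0.15}
    - {"dx": 10,"dy": -45,"rz": -0.15}
    - {"dx": 10,"dy": -45,"rz": -0.05}
    - {"dx": 10,"dy": -45,"rx": 0.15}
    - {"dx": 10,"dy": -45,"rx": 0.15}
    - {"dx": 10,"dy": -45,"rx": 0.15}
    - {"dx": 0,"dy": -45,"dz": -20,"rx": 0.15}
    - {"dy": -45,"dz": -20}

```text
invalid input at $.deltas[0]: expected keys dx, dy, dz, rx, ry, rz, fingers
```

Call:
servo_tool:
  deltas:
    - {"dy": -45,"dz": -30}
    - {"dy": -30,"dz": -30}
    - {"dz": -30}
    - {"dz": -10}
    - {"dz": 0}

```text
invalid input at $.deltas[0]: expected keys dx, dy, dz, rx, ry, rz, fingers
```

All keys are required in each row.

Call:
servo_tool:
  deltas:
    - {"dx": 30,"dy": -35,"dz": 15,"rx": 0,"ry": 0,"rz": 0,"fingers": -1}
    - {"dx": 30,"dy": -40,"dz": 15,"rx": 0,"ry": 0,"rz": 0,"fingers": -1}
    - {"dx": 30,"dy": -40,"dz": 15,"rx": 0,"ry": 0,"rz": -0.14,"fingers": -1}
    - {"dx": 30,"dy": -40,"dz": 15,"rx": 0,"ry": 0,"rz": -0.14,"fingers": -1}
    - {"dx": 30,"dy": -40,"dz": 10,"rx": 0,"ry": 0,"rz": -0.14,"fingers": -1}
    - {"dx": 20,"dy": -45,"dz": 0,"rx": 0,"ry": 0,"rz": -0.14,"fingers": -1}
    - {"dx": 20,"dy": -45,"dz": 0,"rx": 0,"ry": 0,"rz": -0.14,"fingers": -1}
    - {"dx": 20,"dy": -45,"dz": 0,"rx": 0,"ry": 0,"rz": -0.14,"fingers": -1}

```text
clock: 1.95
tcp_pos: [0.4124, 0.2108, 0.3722]
orientation: [0.0, 0.57, 0.822, 0.0]
wrist_force: [1.5, -0.3, -0.5]
finger_gap: 0.0856
```

Call:
servo_tool:
  deltas:
    - {"dx": 10,"dy": -45,"dz": 0,"rx": 0,"ry": 0,"rz": -0.14,"fingers": -1}
    - {"dx": 10,"dy": -45,"dz": 0,"rx": 0,"ry": 0,"rz": -0.14,"fingers": -1}
    - {"dx": 10,"dy": -45,"dz": 0,"rx": 0,"ry": 0,"rz": -0.13,"fingers": -1}
    - {"dx": 10,"dy": -45,"dz": 0,"rx": 0.14,"ry": 0,"rz": 0,"fingers": -1}
    - {"dx": 10,"dy": -45,"dz": 0,"rx": 0.14,"ry": 0,"rz": 0,"fingers": -1}
    - {"dx": 10,"dy": -45,"dz": 0,"rx": 0.14,"ry": 0,"rz": 0,"fingers": -1}
    - {"dx": 10,"dy": -45,"dz": -10,"rx": 0.14,"ry": 0,"rz": 0,"fingers": -1}
    - {"dx": 10,"dy": -45,"dz": -20,"rx": 0.05,"ry": 0,"rz": 0,"fingers": -1}

```text
clock: 2.75
tcp_pos: [0.492, -0.1509, 0.3419]
orientation: [-0.217, 0.69, 0.658, 0.21]
wrist_force: [0.5, -0.8, 0.3]
finger_gap: 0.0852
```

Call:
servo_tool:
  deltas:
    - {"dx": 10,"dy": -40,"dz": -30,"rx": 0,"ry": 0,"rz": 0,"fingers": -1}
    - {"dx": 0,"dy": -30,"dz": -30,"rx": 0,"ry": 0,"rz": 0,"fingers": -1}
    - {"dx": 0,"dy": 0,"dz": -20,"rx": 0,"ry": 0,"rz": 0,"fingers": -1}
    - {"dx": 0,"dy": 0,"dz": 0,"rx": 0,"ry": 0,"rz": 0,"fingers": -1}

```text
clock: 3.15
tcp_pos: [0.5007, -0.2171, 0.2591]
orientation: [-0.22, 0.691, 0.657, 0.207]
wrist_force: [-0.4, -0.5, 0.0]
finger_gap: 0.0852
```

```bash
cat > look.py <<'E'
from h import *
import sys
k=sys.argv[1]
s=env.get_state(); print(s['clock'],s['tcp_pos'],np.round(s['joint_pos'],2), 'z',Rq(s['orientation']).as_matrix().round(3).tolist(),s['wrist_force'])
C={}
for n in ['wrist','scene','side']:
    c=cam(n); C[n]=c
    for t in ['handle','pin_knob','clamp_knob']:
        for r in cut_out(t,n)[:1]:
            ys,xs=np.nonzero(r['region']); 
            if len(xs): print(n,t,round(r['confidence'],2),np.round(r['extent'],1).tolist(),len(xs),xs.mean().round(1),ys.mean().round(1))
cv2.imwrite(f'pics/w{k}.png',cv2.resize(C['wrist']['img'][...,::-1],(700,525)))
cv2.imwrite(f'pics/s{k}.png',C['scene']['img'][...,::-1]);cv2.imwrite(f'pics/d{k}.png',C['side']['img'][...,::-1])
E
python3 look.py 1
```

```text
3.15 [ 0.50073901 -0.21709547  0.25913926] [-0.74  0.54  0.14  1.62  0.44  0.78] z [[0.05, 0.999, -0.002], [0.817, -0.04, 0.576], [0.575, -0.031, -0.818]] [-0.36675448 -0.51457634  0.01064625]
wrist handle 0.74 [270.4, 266.8, 295.5, 331.8] 1621 281.2 296.8
wrist pin_knob 0.55 [422.2, 33.9, 462.8, 71.3] 1155 440.4 48.6
wrist clamp_knob 0.98 [298.7, 0.5, 349.7, 28.6] 783 328.3 10.5
scene handle 0.65 [193.0, 220.3, 207.6, 238.7] 119 197.8 230.0
scene pin_knob 0.52 [260.1, 183.0, 268.5, 198.8] 83 263.0 191.0
scene clamp_knob 0.63 [242.0, 146.4, 260.2, 176.4] 148 250.2 161.2
side handle 0.5 [241.2, 233.7, 250.5, 246.7] 57 244.2 238.7
side pin_knob 0.44 [271.2, 192.9, 274.1, 197.1] 24 269.8 193.1
```

View pics/w1.png

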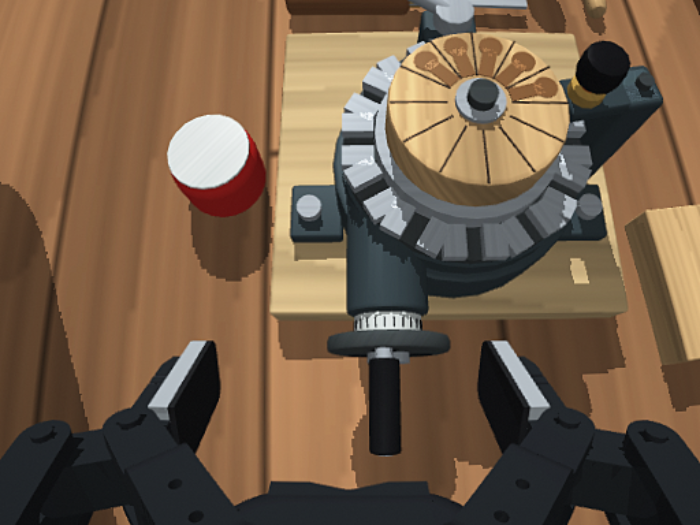

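```bash
cat > fit.py <<'E'
from h import *
from scipy.optimize import least_squares
c=cam('wrist');sc=cam('scene');sd=cam('side'); f=700/512
wl,wr=[np.array(p)/f for p in [(328,343),(450,343)]]
tip0,base=np.array((386,455))/f,np.array((384,362))/f
print('wheel',atz(c,wl,.075).round(4),atz(c,wr,.075).round(4))
L,Rr,F,Bk=[atz(c,np.array(p)/f,.03).round(4) for p in [(270,318),(626,312),(288,36),(573,36)]]; print('board',L,Rr,F,Bk)
print('clampknob top',atz(c,(328,0),.158))
def model(p):
    x,y,yaw,ph=p   # hub point
    ex=np.array([np.cos(yaw),np.sin(yaw),0]);ey=np.array([-np.sin(yaw),np.cos(yaw),0]);ez=np.array([0,0,1])
    h=np.array([x,y,.075]);g=h+.03*(np.sin(ph)*ex+np.cos(ph)*ez)
    w=h+.034*ey
    return h,g,w,ex,ey
def res(p):
    h,g,w,ex,ey=model(p)
    r=[proj(c,w-.038*ex)[0]-wl,proj(c,w+.038*ex)[0]-wr]
    r+=[proj(c,g)[0]-(281.4,297.5)]
    r+=[(proj(sc,g)[0]-(198,230))*.5,(proj(sd,g)[0]-(244.2,238.7))*.5]
    return np.concatenate(r)
for ph in [-2.5,-1,0,1,2.5]:
    s=least_squares(res,[.52,-.19,-.04,ph]); print(ph,s.cost.round(2),s.x.round(4),s.fun.round(1), model(s.x)[1].round(4))
E
python3 fit.py
```

```text
wheel [ 0.4855 -0.1589  0.075 ] [ 0.5621 -0.1621  0.075 ]
board [ 0.4398 -0.134   0.03  ] [ 0.7078 -0.142   0.03  ] [0.4514 0.1271 0.03  ] [0.718  0.1176 0.03  ]
clampknob top [0.5666789  0.02841186 0.158     ]
-2.5 45.49 [ 0.5224 -0.1959 -0.0394 -3.0651] [ 0.4  1.8 -0.3  1.5 -0.6 -4.4  1.7  5.   0.3  6.1] [ 0.5201 -0.1958  0.0451]
-1 8.18 [ 0.5224 -0.196  -0.0375 -0.1604] [ 0.4  2.  -0.3  1.6 -0.  -3.   0.1  0.2 -0.2 -0.4] [ 0.5176 -0.1958  0.1046]
0 8.18 [ 0.5224 -0.196  -0.0375 -0.1604] [ 0.4  2.  -0.3  1.6 -0.  -3.   0.1  0.2 -0.2 -0.4] [ 0.5176 -0.1958  0.1046]
1 8.18 [ 0.5224 -0.196  -0.0375 -0.1604] [ 0.4  2.  -0.3  1.6 -0.  -3.   0.1  0.2 -0.2 -0.4] [ 0.5176 -0.1958  0.1046]
2.5 45.49 [ 0.5224 -0.1959 -0.0394  3.2181] [ 0.4  1.8 -0.3  1.5 -0.6 -4.4  1.7  5.   0.3  6.1] [ 0.5201 -0.1958  0.0451]
```

Call:
servo_tool:
  deltas:
    - {"dx": 17,"dy": -30,"dz": -22,"rx": 0,"ry": 0,"rz": 0,"fingers": -0.3}
    - {"dx": 0,"dy": -29,"dz": -23,"rx": 0,"ry": 0,"rz": 0,"fingers": -0.3}
    - {"dx": 0,"dy": 13,"dz": -18,"rx": 0,"ry": 0,"rz": 0,"fingers": -0.3}
    - {"dx": 0,"dy": 14,"dz": -20,"rx": 0,"ry": 0,"rz": 0,"fingers": -0.3}
    - {"dx": 0,"dy": 12,"dz": -17,"rx": 0,"ry": 0,"rz": 0,"fingers": -0.3}
    - {"dx": 0,"dy": 7,"dz": -10,"rx": 0,"ry": 0,"rz": 0,"fingers": -0.3}
    - {"dx": 0,"dy": 0,"dz": 0,"rx": 0,"ry": 0,"rz": 0,"fingers": -0.3}
  newtons: 20

```text
clock: 4.6
tcp_pos: [0.518, -0.2281, 0.1514]
orientation: [-0.219, 0.689, 0.659, 0.207]
wrist_force: [0.1, -0.6, 0.2]
finger_gap: 0.0556
```

```bash
python3 look.py 2
```

```text
4.6 [ 0.51802153 -0.2281229   0.15140317] [-0.73  0.65  0.06  1.42  0.44  0.78] z [[0.046, 0.999, -0.002], [0.818, -0.037, 0.574], [0.574, -0.029, -0.819]] [ 0.11354696 -0.57561163  0.24999858]
wrist handle 0.63 [231.9, 220.5, 272.5, 338.8] 4559 251.0 279.2
scene handle 0.44 [76.5, 273.9, 171.6, 322.2] 921 122.3 297.0
scene pin_knob 0.59 [261.4, 185.5, 267.2, 195.3] 71 262.7 190.9
scene clamp_knob 0.65 [239.8, 144.4, 263.5, 174.3] 227 249.0 159.6
side pin_knob 0.23 [230.7, 178.9, 245.1, 189.7] 70 235.6 185.9
side clamp_knob 0.57 [228.2, 177.6, 245.5, 192.3] 91 235.6 186.1
```

View pics/w2.png

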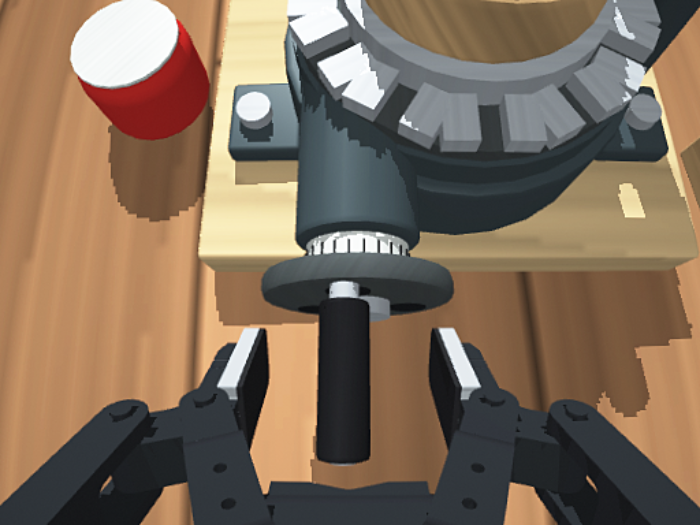

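Call:
servo_tool:
  deltas:
    - {"dx": 0,"dy": 0,"dz": -2,"rx": 0,"ry": 0,"rz": 0,"fingers": 0.2}
    - {"dx": 0,"dy": 0,"dz": 0,"rx": 0,"ry": 0,"rz": 0,"fingers": 0.6}
    - {"dx": 0,"dy": 0,"dz": 0,"rx": 0,"ry": 0,"rz": 0,"fingers": 1}
    - {"dx": 0,"dy": 0,"dz": 0,"rx": 0,"ry": 0,"rz": 0,"fingers": 1}
    - {"dx": 0,"dy": 0,"dz": 0,"rx": 0,"ry": 0,"rz": 0,"fingers": 1}
  newtons: 25

```text
clock: 5.7
tcp_pos: [0.5186, -0.2294, 0.1504]
orientation: [-0.217, 0.69, 0.659, 0.207]
wrist_force: [-0.5, -0.8, 0.1]
finger_gap: 0.0164
```

```bash
python3 - <<'E'
from h import *
c=cam('wrist'); f=700/512
s=env.get_state(); M=Rq(s['orientation']).as_matrix(); print('grasp',(s['tcp_pos']+M[:,2]*.054).round(4))
print(atz(c,np.array((262,286))/f,.075),atz(c,np.array((453,286))/f,.075))
cv2.imwrite('pics/w3.png',cv2.resize(c['img'][...,::-1],(700,525)))
E
```

```text
grasp [ 0.5186 -0.1984  0.1062]
[ 0.4837662  -0.16060646  0.075     ] [ 0.56005233 -0.16391293  0.075     ]
```

View pics/w3.png

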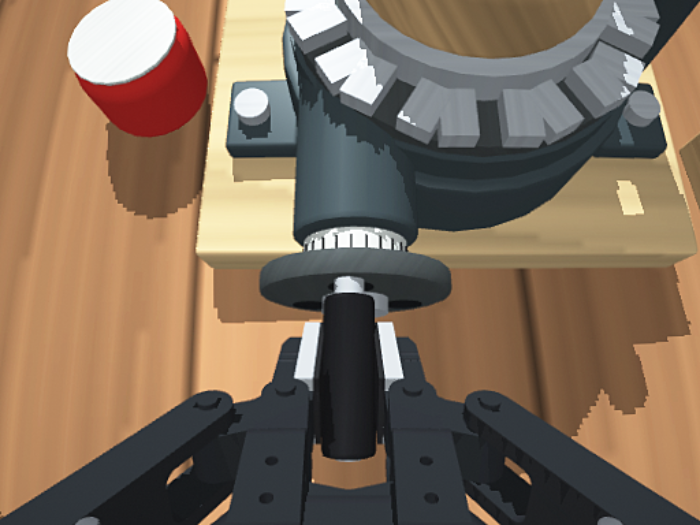

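Call:
servo_tool:
  deltas:
    - {"dx": 3,"dy": -0.1,"dz": 0.2,"rx": 0,"ry": 0,"rz": 0,"fingers": 1}
    - {"dx": 5.5,"dy": -0.2,"dz": -0.5,"rx": 0,"ry": 0,"rz": 0,"fingers": 1}
    - {"dx": 6,"dy": -0.2,"dz": -1.8,"rx": 0,"ry": 0,"rz": 0,"fingers": 1}
    - {"dx": 9.7,"dy": -0.4,"dz": -6.5,"rx": 0,"ry": 0,"rz": 0,"fingers": 1}
    - {"dx": 6.5,"dy": -0.2,"dz": -9.7,"rx": 0,"ry": 0,"rz": 0,"fingers": 1}
    - {"dx": 2.3,"dy": -0.1,"dz": -11.5,"rx": 0,"ry": 0,"rz": 0,"fingers": 1}
    - {"dx": 0,"dy": 0,"dz": 0,"rx": 0,"ry": 0,"rz": 0,"fingers": 1}

```text
clock: 6.45
tcp_pos: [0.5508, -0.2306, 0.1189]
orientation: [-0.219, 0.69, 0.659, 0.206]
wrist_force: [-5.6, -2.2, -0.1]
finger_gap: 0.0164
```

```bash
python3 - <<'E'
from h import *
s=env.get_state(); M=Rq(s['orientation']).as_matrix(); print(s['tcp_pos'],'grasp',(s['tcp_pos']+M[:,2]*.054).round(4),s['wrist_force'])
print(s['ft_torque'])
E
```

```text
[ 0.55079876 -0.23060694  0.11887191] grasp [ 0.5506 -0.1997  0.0746] [-5.62821991 -2.24713145 -0.05625651]
[-0.90172745  0.88918587  0.58778932]
```

Call:
servo_tool:
  deltas:
    - {"dx": -3.0,"dy": 0.1,"dz": -11.5,"rx": 0,"ry": 0,"rz": 0,"fingers": 1}
    - {"dx": -6.8,"dy": 0.2,"dz": -9.7,"rx": 0,"ry": 0,"rz": 0,"fingers": 1}
    - {"dx": -9.7,"dy": 0.4,"dz": -6.5,"rx": 0,"ry": 0,"rz": 0,"fingers": 1}
    - {"dx": -11.5,"dy": 0.4,"dz": -2.3,"rx": 0,"ry": 0,"rz": 0,"fingers": 1}
    - {"dx": 0,"dy": 0,"dz": 0,"rx": 0,"ry": 0,"rz": 0,"fingers": 1}

```text
clock: 6.95
tcp_pos: [0.5207, -0.2295, 0.0906]
orientation: [-0.217, 0.69, 0.659, 0.208]
wrist_force: [-0.3, 0.7, -2.5]
finger_gap: 0.016
```

Call:
servo_tool:
  deltas:
    - {"dx": -11.5,"dy": 0.4,"dz": 2.3,"rx": 0,"ry": 0,"rz": 0,"fingers": 1}
    - {"dx": -9.7,"dy": 0.4,"dz": 6.5,"rx": 0,"ry": 0,"rz": 0,"fingers": 1}
    - {"dx": -6.5,"dy": 0.2,"dz": 9.7,"rx": 0,"ry": 0,"rz": 0,"fingers": 1}
    - {"dx": -2.3,"dy": 0.1,"dz": 11.5,"rx": 0,"ry": 0,"rz": 0,"fingers": 1}
    - {"dx": 0,"dy": 0,"dz": 0,"rx": 0,"ry": 0,"rz": 0,"fingers": 1}

```text
clock: 7.45
tcp_pos: [0.4904, -0.2282, 0.1231]
orientation: [-0.217, 0.69, 0.659, 0.208]
wrist_force: [-2.4, 2.2, 0.2]
finger_gap: 0.0161
```

Call:
servo_tool:
  deltas:
    - {"dx": 2.3,"dy": -0.1,"dz": 9,"rx": 0,"ry": 0,"rz": 0,"fingers": 1}
    - {"dx": 6.5,"dy": -0.2,"dz": 9.7,"rx": 0,"ry": 0,"rz": 0,"fingers": 1}
    - {"dx": 9.7,"dy": -0.4,"dz": 6.5,"rx": 0,"ry": 0,"rz": 0,"fingers": 1}
    - {"dx": 11.5,"dy": -0.4,"dz": 2.3,"rx": 0,"ry": 0,"rz": 0,"fingers": 1}
    - {"dx": 0,"dy": 0,"dz": 0,"rx": 0,"ry": 0,"rz": 0,"fingers": 1}

```text
clock: 7.95
tcp_pos: [0.5221, -0.2295, 0.1498]
orientation: [-0.216, 0.69, 0.659, 0.208]
wrist_force: [0.3, 0.8, 6.6]
finger_gap: 0.016
```

```bash
cat > pin.py <<'E'
from h import *
import sys,glob
s=env.get_state(); M=Rq(s['orientation']).as_matrix(); print(s['clock'],s['tcp_pos'].round(4),'grasp',(s['tcp_pos']+M[:,2]*.054).round(4),np.round(s['wrist_force'],1))
c=cam('scene'); I=c['img'][170:225,235:300]
print([ (round(r['confidence'],2),np.round(r['extent'],1).tolist(),np.round(np.argwhere(r['region']).mean(0),1)) for r in cut_out('pin_knob','scene')[:1]])
n=len(glob.glob('pics/p*.png')); cv2.imwrite(f'pics/p{n:02d}.png',cv2.resize(I[...,::-1],None,fx=5,fy=5,interpolation=cv2.INTER_CUBIC))
# dark knob rows
p=proj(c,[[.647,-.033,.171],[.647,-.033,.164]]); print(p.round(1))
ref='pics/ref.npy'
import os
if not os.path.exists(ref): np.save(ref,I)
R0=np.load(ref).astype(float); K=I.astype(float)
u,v=int(p[0,0])-235,int(p[0,1])-170
print('diff knob',np.abs(K-R0)[v-10:v+18,u-10:u+10].mean().round(2)); hsv=cv2.cvtColor(np.ascontiguousarray(I),cv2.COLOR_RGB2HSV)
a=hsv[v-10:v+18,u-10:u+10]; print('orange px',int(((a[...,0]>8)&(a[...,0]<28)&(a[...,1]>150)&(a[...,2]>80)).sum()))
E
python3 pin.py
```

```text
7.95 [ 0.5221 -0.2295  0.1498] grasp [ 0.5222 -0.1986  0.1056] [0.3 0.8 6.6]
[(0.52, [262.3, 184.2, 265.5, 195.2], array([190.9, 262.7]))]
[[263.6 191. ]
 [263.6 192.4]]
diff knob 0.0
orange px 1
```

Call:
servo_tool:
  deltas:
    - {"dx": 10.5,"dy": -0.4,"dz": -1.8,"rx": 0,"ry": 0,"rz": 0,"fingers": 1}
    - {"dx": 9.0,"dy": -0.4,"dz": -6.0,"rx": 0,"ry": 0,"rz": 0,"fingers": 1}
    - {"dx": 6.3,"dy": -0.2,"dz": -9.5,"rx": 0,"ry": 0,"rz": 0,"fingers": 1}
    - {"dx": 2.3,"dy": -0.1,"dz": -11.5,"rx": 0,"ry": 0,"rz": 0,"fingers": 1}
    - {"dx": -2.3,"dy": 0.1,"dz": -11.5,"rx": 0,"ry": 0,"rz": 0,"fingers": 1}
    - {"dx": -6.5,"dy": 0.2,"dz": -9.7,"rx": 0,"ry": 0,"rz": 0,"fingers": 1}
    - {"dx": -9.7,"dy": 0.4,"dz": -6.5,"rx": 0,"ry": 0,"rz": 0,"fingers": 1}
    - {"dx": -11.5,"dy": 0.4,"dz": -2.3,"rx": 0,"ry": 0,"rz": 0,"fingers": 1}

```text
clock: 8.85
tcp_pos: [0.5185, -0.2293, 0.0894]
orientation: [-0.217, 0.69, 0.658, 0.209]
wrist_force: [5.5, 1.3, 11.9]
finger_gap: 0.016
```

Call:
servo_tool:
  deltas:
    - {"dx": -11.5,"dy": 0.4,"dz": 2.3,"rx": 0,"ry": 0,"rz": 0,"fingers": 1}
    - {"dx": -9.7,"dy": 0.4,"dz": 6.5,"rx": 0,"ry": 0,"rz": 0,"fingers": 1}
    - {"dx": -6.5,"dy": 0.2,"dz": 9.7,"rx": 0,"ry": 0,"rz": 0,"fingers": 1}
    - {"dx": -2.3,"dy": 0.1,"dz": 11.5,"rx": 0,"ry": 0,"rz": 0,"fingers": 1}
    - {"dx": 2.3,"dy": -0.1,"dz": 11.5,"rx": 0,"ry": 0,"rz": 0,"fingers": 1}
    - {"dx": 6.5,"dy": -0.2,"dz": 9.7,"rx": 0,"ry": 0,"rz": 0,"fingers": 1}
    - {"dx": 9.7,"dy": -0.4,"dz": 6.5,"rx": 0,"ry": 0,"rz": 0,"fingers": 1}
    - {"dx": 0,"dy": 0,"dz": 0,"rx": 0,"ry": 0,"rz": 0,"fingers": 1}

```text
clock: 9.65
tcp_pos: [0.5068, -0.2289, 0.147]
orientation: [-0.218, 0.69, 0.659, 0.207]
wrist_force: [-1.6, 0.1, 2.4]
finger_gap: 0.0158
```

```bash
python3 pin.py; python3 - <<'E'
from h import *
c=cam('wrist');cv2.imwrite('pics/w4.png',cv2.resize(c['img'][...,::-1],(700,525)))
E
```

```text
9.65 [ 0.5068 -0.2289  0.147 ] grasp [ 0.5067 -0.198   0.1027] [-1.6  0.1  2.4]
[(0.55, [262.6, 183.8, 265.7, 196.7], array([190.9, 262.4]))]
[[263.6 191. ]
 [263.6 192.4]]
diff knob 5.14
orange px 2
```

View pics/p01.png

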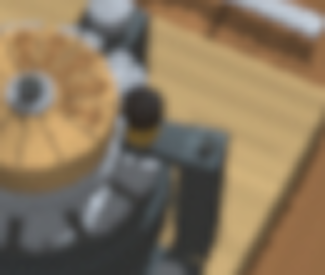

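Call:
servo_tool:
  deltas:
    - {"dx": 11.3,"dy": -0.4,"dz": 3.2,"rx": 0,"ry": 0,"rz": 0,"fingers": 1}
    - {"dx": 11.6,"dy": -0.4,"dz": -1.4,"rx": 0,"ry": 0,"rz": 0,"fingers": 1}
    - {"dx": 10.2,"dy": -0.4,"dz": -5.7,"rx": 0,"ry": 0,"rz": 0,"fingers": 1}
    - {"dx": 7.2,"dy": -0.2,"dz": -9.2,"rx": 0,"ry": 0,"rz": 0,"fingers": 1}
    - {"dx": 0,"dy": 0,"dz": 0,"rx": 0,"ry": 0,"rz": 0,"fingers": 1}

```text
clock: 10.3
tcp_pos: [0.5481, -0.2306, 0.1317]
orientation: [-0.217, 0.69, 0.659, 0.207]
wrist_force: [-0.5, -1.0, -0.3]
finger_gap: 0.0158
```

```bash
cat >> pin.py <<'E'
def met(I):
    I=I.astype(float); w=I[24:32,25:34]; g=I.mean(2)[14:30,22:34]; d=np.clip(70-g,0,None); r=(d.sum(1)*np.arange(14,30)).sum()/d.sum()
    return 'band R-B sum',(w[...,0]-w[...,2]).max(1).round(0).tolist(),'dark row',r.round(2), g.min(1).round(0).tolist()
print(met(R0)); print(met(K))
E
python3 pin.py
```

```text
10.3 [ 0.5481 -0.2306  0.1317] grasp [ 0.5481 -0.1997  0.0875] [-0.5 -1.  -0.3]
[]
[[263.6 191. ]
 [263.6 192.4]]
diff knob 5.67
orange px 0
('band R-B sum', [17.0, 30.0, 48.0, 60.0, 51.0, 24.0, 3.0, -5.0], 'dark row', np.float64(22.44), [109.0, 106.0, 93.0, 68.0, 56.0, 50.0, 48.0, 45.0, 43.0, 40.0, 37.0, 44.0, 61.0, 73.0, 69.0, 63.0])
('band R-B sum', [17.0, 30.0, 49.0, 59.0, 50.0, 25.0, 3.0, -6.0], 'dark row', np.float64(22.6), [131.0, 148.0, 140.0, 100.0, 66.0, 53.0, 49.0, 47.0, 42.0, 40.0, 38.0, 44.0, 61.0, 74.0, 69.0, 62.0])
```

Call:
servo_tool:
  deltas:
    - {"dx": 2.0,"dy": -0.1,"dz": -11.5,"rx": 0,"ry": 0,"rz": 0,"fingers": 1}
    - {"dx": -2.3,"dy": 0.1,"dz": -11.5,"rx": 0,"ry": 0,"rz": 0,"fingers": 1}
    - {"dx": -6.5,"dy": 0.2,"dz": -9.5,"rx": 0,"ry": 0,"rz": 0,"fingers": 1}
    - {"dx": -9.7,"dy": 0.4,"dz": -6.4,"rx": 0,"ry": 0,"rz": 0,"fingers": 1}
    - {"dx": -11.5,"dy": 0.4,"dz": -2.3,"rx": 0,"ry": 0,"rz": 0,"fingers": 1}
    - {"dx": 0,"dy": 0,"dz": 0,"rx": 0,"ry": 0,"rz": 0,"fingers": 1}

```text
clock: 11.0
tcp_pos: [0.5181, -0.2294, 0.0911]
orientation: [-0.218, 0.69, 0.658, 0.207]
wrist_force: [-0.3, 1.9, -6.5]
finger_gap: 0.0158
```

```bash
python3 pin.py|sed -n '1p;$p'
```

```text
11.0 [ 0.5181 -0.2294  0.0911] grasp [ 0.518  -0.1985  0.0469] [-0.3  1.9 -6.5]
('band R-B sum', [18.0, 30.0, 50.0, 60.0, 52.0, 25.0, 3.0, -6.0], 'dark row', np.float64(22.6), [129.0, 149.0, 142.0, 102.0, 66.0, 53.0, 48.0, 46.0, 43.0, 40.0, 38.0, 44.0, 62.0, 74.0, 69.0, 64.0])
```

Call:
servo_tool:
  deltas:
    - {"dx": -11.0,"dy": 0.4,"dz": 2.6,"rx": 0,"ry": 0,"rz": 0,"fingers": 1}
    - {"dx": -9.4,"dy": 0.4,"dz": 6.7,"rx": 0,"ry": 0,"rz": 0,"fingers": 1}
    - {"dx": -6.2,"dy": 0.2,"dz": 9.8,"rx": 0,"ry": 0,"rz": 0,"fingers": 1}
    - {"dx": -1.9,"dy": 0.1,"dz": 11.5,"rx": 0,"ry": 0,"rz": 0,"fingers": 1}
    - {"dx": 2.5,"dy": -0.1,"dz": 11.0,"rx": 0,"ry": 0,"rz": 0,"fingers": 1}
    - {"dx": 0,"dy": 0,"dz": 0,"rx": 0,"ry": 0,"rz": 0,"fingers": 1}

```text
clock: 11.7
tcp_pos: [0.4952, -0.2284, 0.1376]
orientation: [-0.215, 0.69, 0.659, 0.209]
wrist_force: [0.8, 2.5, -0.7]
finger_gap: 0.0156
```

```bash
python3 pin.py|sed -n '1p;$p'
```

```text
11.7 [ 0.4952 -0.2284  0.1376] grasp [ 0.4954 -0.1975  0.0933] [ 0.8  2.5 -0.7]
('band R-B sum', [17.0, 26.0, 45.0, 57.0, 50.0, 25.0, 3.0, -5.0], 'dark row', np.float64(22.79), [128.0, 149.0, 142.0, 102.0, 68.0, 54.0, 50.0, 46.0, 43.0, 41.0, 37.0, 42.0, 57.0, 70.0, 68.0, 63.0])
```

Call:
servo_tool:
  deltas:
    - {"dx": 0,"dy": 0,"dz": 0,"rx": 0,"ry": 0,"rz": 0,"fingers": 1}
    - {"dx": 0,"dy": 0,"dz": 0,"rx": 0,"ry": 0,"rz": 0,"fingers": 1}

```text
clock: 12.0
tcp_pos: [0.4938, -0.2284, 0.1349]
orientation: [-0.217, 0.69, 0.659, 0.208]
wrist_force: [1.6, 1.6, -0.4]
finger_gap: 0.0161
```

```bash
python3 pin.py|sed -n '1p;$p'
```

```text
12.0 [ 0.4938 -0.2284  0.1349] grasp [ 0.4938 -0.1975  0.0907] [ 1.6  1.6 -0.4]
('band R-B sum', [16.0, 26.0, 45.0, 56.0, 51.0, 25.0, 3.0, -5.0], 'dark row', np.float64(22.79), [127.0, 149.0, 143.0, 103.0, 68.0, 54.0, 50.0, 46.0, 43.0, 41.0, 38.0, 42.0, 57.0, 71.0, 69.0, 63.0])
```

Call:
servo_tool:
  deltas:
    - {"dx": 7.7,"dy": -0.3,"dz": 8.3,"rx": 0,"ry": 0,"rz": 0,"fingers": 1}
    - {"dx": 10.4,"dy": -0.4,"dz": 5.5,"rx": 0,"ry": 0,"rz": 0,"fingers": 1}
    - {"dx": 9,"dy": -0.3,"dz": 1,"rx": 0,"ry": 0,"rz": 0,"fingers": 1}
    - {"dx": 0,"dy": 0,"dz": 0,"rx": 0,"ry": 0,"rz": 0,"fingers": 1}

```text
clock: 12.5
tcp_pos: [0.5218, -0.2295, 0.1499]
orientation: [-0.217, 0.69, 0.659, 0.208]
wrist_force: [-1.1, 1.0, 5.0]
finger_gap: 0.0164
```

```bash
python3 pin.py|sed -n '1p;$p'
```

```text
12.5 [ 0.5218 -0.2295  0.1499] grasp [ 0.5218 -0.1986  0.1056] [-1.1  1.   5. ]
('band R-B sum', [16.0, 23.0, 43.0, 53.0, 48.0, 25.0, 3.0, -6.0], 'dark row', np.float64(23.04), [132.0, 152.0, 154.0, 118.0, 74.0, 55.0, 50.0, 47.0, 43.0, 41.0, 37.0, 40.0, 52.0, 67.0, 68.0, 62.0])
```

Call:
servo_tool:
  deltas:
    - {"dx": 9.4,"dy": -0.3,"dz": -1.7,"rx": 0,"ry": 0,"rz": 0,"fingers": 1}
    - {"dx": 8.1,"dy": -0.3,"dz": -4.7,"rx": 0,"ry": 0,"rz": 0,"fingers": 1}
    - {"dx": 3,"dy": -0.1,"dz": -2.4,"rx": 0,"ry": 0,"rz": 0,"fingers": 1}
    - {"dx": 0,"dy": 0,"dz": 0,"rx": 0,"ry": 0,"rz": 0,"fingers": 1}

```text
clock: 13.0
tcp_pos: [0.5419, -0.2304, 0.1404]
orientation: [-0.216, 0.69, 0.659, 0.208]
wrist_force: [2.5, 1.2, 3.0]
finger_gap: 0.016
```

```bash
python3 pin.py|sed -n '1p;$p'; ls pics/p*
```

```text
13.0 [ 0.5419 -0.2304  0.1404] grasp [ 0.542  -0.1995  0.0962] [2.5 1.2 3. ]
('band R-B sum', [19.0, 14.0, 31.0, 47.0, 49.0, 25.0, 3.0, -5.0], 'dark row', np.float64(23.54), [129.0, 152.0, 156.0, 136.0, 90.0, 62.0, 52.0, 48.0, 46.0, 42.0, 39.0, 38.0, 45.0, 63.0, 67.0, 62.0])
pics/p00.png
pics/p01.png
pics/p02.png
pics/p03.png
pics/p04.png
pics/p05.png
pics/p06.png
pics/p07.png
```

```bash
python3 - <<'E'
from h import *
w=cam('wrist')['img'][...,::-1]; a=cv2.imread('pics/p01.png');b=cv2.imread('pics/p07.png')
w=cv2.resize(w,(600,450)); o=np.zeros((600,800,3),np.uint8); o[:275,:325]=a;o[:275,330:655]=b
w=cv2.resize(cam('wrist')['img'][:170,250:,::-1],(500,324)); o[276:600,:500]=w
cv2.imwrite('pics/m1.png',o)
E
```

```text
(no output)
```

View pics/m1.png

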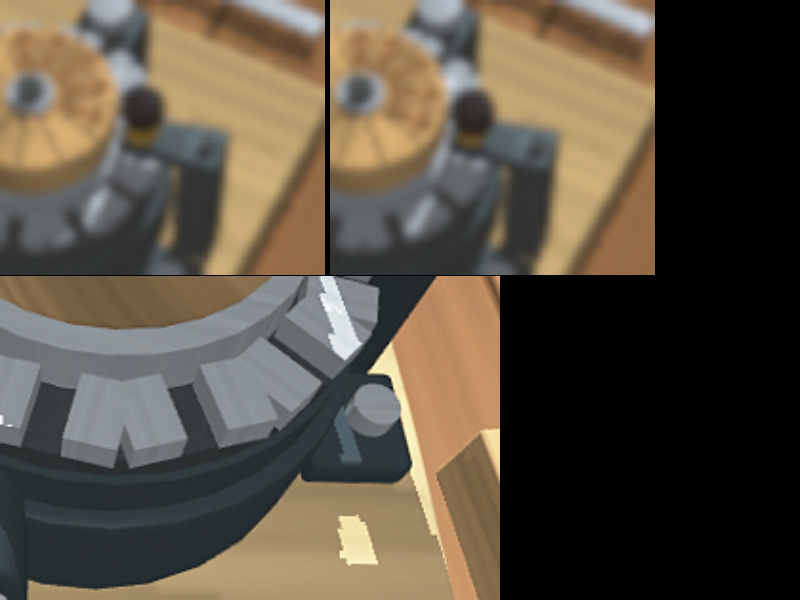

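Call:
servo_tool:
  deltas:
    - {"dx": 6.3,"dy": -0.2,"dz": -9.2,"rx": 0,"ry": 0,"rz": 0,"fingers": 1}
    - {"dx": 2.0,"dy": -0.1,"dz": -8.2,"rx": 0,"ry": 0,"rz": 0,"fingers": 1}
    - {"dx": 0,"dy": 0,"dz": 0,"rx": 0,"ry": 0,"rz": 0,"fingers": 1}

```text
clock: 13.5
tcp_pos: [0.5496, -0.2307, 0.1217]
orientation: [-0.217, 0.69, 0.659, 0.207]
wrist_force: [5.3, 0.2, 1.0]
finger_gap: 0.0165
```

```bash
python3 pin.py|sed -n '1p;$p'
```

```text
13.5 [ 0.5496 -0.2307  0.1217] grasp [ 0.5497 -0.1998  0.0775] [5.3 0.2 1. ]
('band R-B sum', [18.0, 13.0, 25.0, 40.0, 41.0, 23.0, 4.0, -4.0], 'dark row', np.float64(23.91), [131.0, 153.0, 157.0, 147.0, 104.0, 68.0, 53.0, 50.0, 46.0, 43.0, 40.0, 38.0, 42.0, 56.0, 65.0, 61.0])
```

Call:
servo_tool:
  deltas:
    - {"dx": 0,"dy": 0,"dz": 0,"rx": 0,"ry": 0,"rz": 0,"fingers": 1}
    - {"dx": 0,"dy": 0,"dz": 0,"rx": 0,"ry": 0,"rz": 0,"fingers": 1}
    - {"dx": 0,"dy": 0,"dz": 0,"rx": 0,"ry": 0,"rz": 0,"fingers": 1}
    - {"dx": 0,"dy": 0,"dz": 0,"rx": 0,"ry": 0,"rz": 0,"fingers": 1}

```text
clock: 14.0
tcp_pos: [0.5495, -0.2307, 0.1231]
orientation: [-0.217, 0.69, 0.659, 0.207]
wrist_force: [4.1, 0.1, -1.1]
finger_gap: 0.0163
```

```bash
python3 pin.py|sed -n '1p;$p'
```

```text
14.0 [ 0.5495 -0.2307  0.1231] grasp [ 0.5495 -0.1997  0.0788] [ 4.1  0.1 -1.1]
('band R-B sum', [19.0, 13.0, 26.0, 40.0, 41.0, 22.0, 2.0, -5.0], 'dark row', np.float64(23.97), [131.0, 152.0, 157.0, 147.0, 103.0, 68.0, 54.0, 49.0, 46.0, 43.0, 40.0, 38.0, 42.0, 56.0, 65.0, 61.0])
```

Call:
servo_tool:
  deltas:
    - {"dx": 0.3,"dy": 0,"dz": -3,"rx": 0,"ry": 0,"rz": 0,"fingers": 1}
    - {"dx": 0,"dy": 0,"dz": 0,"rx": 0,"ry": 0,"rz": 0,"fingers": 1}

```text
clock: 14.3
tcp_pos: [0.5497, -0.2307, 0.12]
orientation: [-0.217, 0.69, 0.659, 0.207]
wrist_force: [4.2, -1.4, 1.1]
finger_gap: 0.0162
```

Call:
servo_tool:
  deltas:
    - {"dx": 0.2,"dy": 0,"dz": -3.5,"rx": 0,"ry": 0,"rz": 0,"fingers": 1}
    - {"dx": 0,"dy": 0,"dz": 0,"rx": 0,"ry": 0,"rz": 0,"fingers": 1}

```text
clock: 14.5
tcp_pos: [0.5496, -0.2306, 0.1162]
orientation: [-0.217, 0.69, 0.659, 0.207]
wrist_force: [2.6, -1.6, 2.8]
finger_gap: 0.0164
```

```bash
python3 pin.py|sed -n '1p;$p'
```

```text
14.5 [ 0.5496 -0.2306  0.1162] grasp [ 0.5496 -0.1997  0.0719] [ 2.6 -1.6  2.8]
('band R-B sum', [19.0, 12.0, 21.0, 34.0, 33.0, 21.0, 3.0, -5.0], 'dark row', np.float64(24.28), [127.0, 153.0, 157.0, 153.0, 111.0, 72.0, 55.0, 50.0, 47.0, 43.0, 40.0, 38.0, 40.0, 50.0, 60.0, 60.0])
```

Call:
servo_tool:
  deltas:
    - {"dx": -0.3,"dy": 0,"dz": -3.5,"rx": 0,"ry": 0,"rz": 0,"fingers": 1}
    - {"dx": -0.8,"dy": 0,"dz": -3.5,"rx": 0,"ry": 0,"rz": 0,"fingers": 1}
    - {"dx": 0,"dy": 0,"dz": 0,"rx": 0,"ry": 0,"rz": 0,"fingers": 1}

```text
clock: 14.9
tcp_pos: [0.548, -0.2305, 0.1088]
orientation: [-0.218, 0.69, 0.659, 0.207]
wrist_force: [-1.2, -3.5, 3.1]
finger_gap: 0.016
```

```bash
python3 pin.py|sed -n '1p;$p'
```

```text
14.9 [ 0.548  -0.2305  0.1088] grasp [ 0.548  -0.1996  0.0645] [-1.2 -3.5  3.1]
('band R-B sum', [19.0, 13.0, 21.0, 35.0, 34.0, 21.0, 3.0, -4.0], 'dark row', np.float64(24.35), [126.0, 153.0, 157.0, 155.0, 117.0, 74.0, 55.0, 51.0, 47.0, 44.0, 40.0, 38.0, 40.0, 50.0, 60.0, 59.0])
```

Call:
servo_tool:
  deltas:
    - {"dx": -3.6,"dy": 0.1,"dz": -6.8,"rx": 0,"ry": 0,"rz": 0,"fingers": 1}
    - {"dx": -5.5,"dy": 0.2,"dz": -5.6,"rx": 0,"ry": 0,"rz": 0,"fingers": 1}
    - {"dx": 0,"dy": 0,"dz": 0,"rx": 0,"ry": 0,"rz": 0,"fingers": 1}

```text
clock: 15.3
tcp_pos: [0.5389, -0.2301, 0.0966]
orientation: [-0.218, 0.69, 0.658, 0.207]
wrist_force: [-2.5, -2.5, 2.8]
finger_gap: 0.0162
```

```bash
python3 pin.py|sed -n '1p;$p'
```

```text
15.3 [ 0.5389 -0.2301  0.0966] grasp [ 0.5389 -0.1992  0.0524] [-2.5 -2.5  2.8]
('band R-B sum', [19.0, 11.0, 20.0, 34.0, 34.0, 20.0, 3.0, -3.0], 'dark row', np.float64(24.35), [125.0, 152.0, 157.0, 156.0, 117.0, 75.0, 55.0, 51.0, 47.0, 44.0, 41.0, 38.0, 40.0, 50.0, 59.0, 59.0])
```

Call:
servo_tool:
  deltas:
    - {"dx": -6.3,"dy": 0.2,"dz": -4.0,"rx": 0,"ry": 0,"rz": 0,"fingers": 1}
    - {"dx": -7,"dy": 0.2,"dz": -2.1,"rx": 0,"ry": 0,"rz": 0,"fingers": 1}
    - {"dx": 0,"dy": 0,"dz": 0,"rx": 0,"ry": 0,"rz": 0,"fingers": 1}

```text
clock: 15.7
tcp_pos: [0.5261, -0.2296, 0.0909]
orientation: [-0.217, 0.69, 0.659, 0.208]
wrist_force: [0.7, -1.1, 1.3]
finger_gap: 0.0162
```

Call:
servo_tool:
  deltas:
    - {"dx": -6,"dy": 0.2,"dz": -0.8,"rx": 0,"ry": 0,"rz": 0,"fingers": 1}
    - {"dx": -5,"dy": 0.2,"dz": 0.4,"rx": 0,"ry": 0,"rz": 0,"fingers": 1}
    - {"dx": 0,"dy": 0,"dz": 0,"rx": 0,"ry": 0,"rz": 0,"fingers": 1}

```text
clock: 16.0
tcp_pos: [0.5149, -0.2292, 0.0907]
orientation: [-0.217, 0.69, 0.659, 0.207]
wrist_force: [1.9, -0.1, 1.4]
finger_gap: 0.0163
```

Call:
servo_tool:
  deltas:
    - {"dx": -3,"dy": 0.1,"dz": 0.6,"rx": 0,"ry": 0,"rz": 0,"fingers": 1}
    - {"dx": -2.7,"dy": 0.1,"dz": 0.9,"rx": 0,"ry": 0,"rz": 0,"fingers": 1}
    - {"dx": 0,"dy": 0,"dz": 0,"rx": 0,"ry": 0,"rz": 0,"fingers": 1}

```text
clock: 16.3
tcp_pos: [0.5094, -0.229, 0.0922]
orientation: [-0.217, 0.69, 0.659, 0.207]
wrist_force: [3.8, 0.6, 1.0]
finger_gap: 0.0162
```

Call:
servo_tool:
  deltas:
    - {"dx": -3.2,"dy": 0.1,"dz": 1.5,"rx": 0,"ry": 0,"rz": 0,"fingers": 1}
    - {"dx": 0,"dy": 0,"dz": 0,"rx": 0,"ry": 0,"rz": 0,"fingers": 1}

```text
clock: 16.5
tcp_pos: [0.5062, -0.2288, 0.0936]
orientation: [-0.217, 0.69, 0.659, 0.207]
wrist_force: [3.6, 0.4, 0.3]
finger_gap: 0.016
```

Call:
servo_tool:
  deltas:
    - {"dx": -3.0,"dy": 0.1,"dz": 1.8,"rx": 0,"ry": 0,"rz": 0,"fingers": 1}
    - {"dx": 0,"dy": 0,"dz": 0,"rx": 0,"ry": 0,"rz": 0,"fingers": 1}

```text
clock: 16.7
tcp_pos: [0.5033, -0.2287, 0.0954]
orientation: [-0.217, 0.69, 0.659, 0.207]
wrist_force: [4.6, 2.0, 0.4]
finger_gap: 0.0159
```

Call:
servo_tool:
  deltas:
    - {"dx": -2.7,"dy": 0.1,"dz": 2.1,"rx": 0,"ry": 0,"rz": 0,"fingers": 1}
    - {"dx": 0,"dy": 0,"dz": 0,"rx": 0,"ry": 0,"rz": 0,"fingers": 1}

```text
clock: 16.9
tcp_pos: [0.5006, -0.2286, 0.0974]
orientation: [-0.217, 0.69, 0.659, 0.207]
wrist_force: [2.9, 1.9, -1.0]
finger_gap: 0.0158
```

Call:
servo_tool:
  deltas:
    - {"dx": -2.4,"dy": 0.1,"dz": 2.4,"rx": 0,"ry": 0,"rz": 0,"fingers": 1}
    - {"dx": 0,"dy": 0,"dz": 0,"rx": 0,"ry": 0,"rz": 0,"fingers": 1}

```text
clock: 17.1
tcp_pos: [0.4982, -0.2285, 0.0998]
orientation: [-0.218, 0.69, 0.659, 0.207]
wrist_force: [4.1, 2.2, -2.4]
finger_gap: 0.0159
```

Call:
servo_tool:
  deltas:
    - {"dx": -1.9,"dy": 0.1,"dz": 2.4,"rx": 0,"ry": 0,"rz": 0,"fingers": 1}
    - {"dx": 0,"dy": 0,"dz": 0,"rx": 0,"ry": 0,"rz": 0,"fingers": 1}

```text
clock: 17.3
tcp_pos: [0.4963, -0.2285, 0.1022]
orientation: [-0.218, 0.69, 0.659, 0.207]
wrist_force: [2.8, 0.9, -1.1]
finger_gap: 0.0159
```

Call:
servo_tool:
  deltas:
    - {"dx": -1.6,"dy": 0.1,"dz": 2.5,"rx": 0,"ry": 0,"rz": 0,"fingers": 1}
    - {"dx": 0,"dy": 0,"dz": 0,"rx": 0,"ry": 0,"rz": 0,"fingers": 1}

```text
clock: 17.5
tcp_pos: [0.4945, -0.2284, 0.1048]
orientation: [-0.218, 0.69, 0.659, 0.207]
wrist_force: [2.6, 2.6, -2.2]
finger_gap: 0.0169
```

Call:
servo_tool:
  deltas:
    - {"dx": -1.3,"dy": 0.1,"dz": 2.6,"rx": 0,"ry": 0,"rz": 0,"fingers": 1}
    - {"dx": 0,"dy": 0,"dz": 0,"rx": 0,"ry": 0,"rz": 0,"fingers": 1}

```text
clock: 17.7
tcp_pos: [0.4932, -0.2284, 0.1075]
orientation: [-0.218, 0.69, 0.659, 0.207]
wrist_force: [1.6, 2.4, -2.2]
finger_gap: 0.0161
```

Call:
servo_tool:
  deltas:
    - {"dx": -1.0,"dy": 0.1,"dz": 2.7,"rx": 0,"ry": 0,"rz": 0,"fingers": 1}
    - {"dx": 0,"dy": 0,"dz": 0,"rx": 0,"ry": 0,"rz": 0,"fingers": 1}

```text
clock: 17.9
tcp_pos: [0.4921, -0.2283, 0.1102]
orientation: [-0.218, 0.69, 0.659, 0.207]
wrist_force: [0.7, 2.3, -2.2]
finger_gap: 0.0163
```

Call:
servo_tool:
  deltas:
    - {"dx": -0.8,"dy": 0,"dz": 2.6,"rx": 0,"ry": 0,"rz": 0,"fingers": 1}
    - {"dx": 0,"dy": 0,"dz": 0,"rx": 0,"ry": 0,"rz": 0,"fingers": 1}

```text
clock: 18.1
tcp_pos: [0.4913, -0.2283, 0.1129]
orientation: [-0.218, 0.69, 0.659, 0.207]
wrist_force: [0.2, 2.7, -4.0]
finger_gap: 0.0159
```

Call:
servo_tool:
  deltas:
    - {"dx": -0.5,"dy": 0,"dz": 2.4,"rx": 0,"ry": 0,"rz": 0,"fingers": 1}
    - {"dx": 0,"dy": 0,"dz": 0,"rx": 0,"ry": 0,"rz": 0,"fingers": 1}

```text
clock: 18.3
tcp_pos: [0.4909, -0.2282, 0.1153]
orientation: [-0.218, 0.69, 0.659, 0.207]
wrist_force: [-2.1, 2.1, -3.9]
finger_gap: 0.016
```

Call:
servo_tool:
  deltas:
    - {"dx": -0.2,"dy": 0,"dz": 2.4,"rx": 0,"ry": 0,"rz": 0,"fingers": 1}
    - {"dx": 0,"dy": 0,"dz": 0,"rx": 0,"ry": 0,"rz": 0,"fingers": 1}

```text
clock: 18.5
tcp_pos: [0.4907, -0.2283, 0.1177]
orientation: [-0.218, 0.69, 0.659, 0.207]
wrist_force: [-3.5, 1.8, -3.5]
finger_gap: 0.0158
```

Call:
servo_tool:
  deltas:
    - {"dx": 0.4,"dy": 0,"dz": 2.4,"rx": 0,"ry": 0,"rz": 0,"fingers": 1}
    - {"dx": 0,"dy": 0,"dz": 0,"rx": 0,"ry": 0,"rz": 0,"fingers": 1}

```text
clock: 18.7
tcp_pos: [0.4907, -0.2282, 0.12]
orientation: [-0.218, 0.69, 0.659, 0.207]
wrist_force: [-3.9, 0.8, -3.2]
finger_gap: 0.0159
```

Call:
servo_tool:
  deltas:
    - {"dx": 0.5,"dy": 0,"dz": 2.3,"rx": 0,"ry": 0,"rz": 0,"fingers": 1}
    - {"dx": 0,"dy": 0,"dz": 0,"rx": 0,"ry": 0,"rz": 0,"fingers": 1}

```text
clock: 18.9
tcp_pos: [0.4909, -0.2283, 0.1223]
orientation: [-0.218, 0.69, 0.659, 0.206]
wrist_force: [-6.8, 1.0, -3.3]
finger_gap: 0.0158
```

Call:
servo_tool:
  deltas:
    - {"dx": -0.2,"dy": 0,"dz": 2.5,"rx": 0,"ry": 0,"rz": 0,"fingers": 1}
    - {"dx": 0,"dy": 0,"dz": 0,"rx": 0,"ry": 0,"rz": 0,"fingers": 1}

```text
clock: 19.1
tcp_pos: [0.4911, -0.2282, 0.125]
orientation: [-0.218, 0.69, 0.659, 0.207]
wrist_force: [-6.0, 2.3, -2.9]
finger_gap: 0.0161
```

Call:
servo_tool:
  deltas:
    - {"dx": 0.5,"dy": 0,"dz": 2.8,"rx": 0,"ry": 0,"rz": 0,"fingers": 1}
    - {"dx": 0,"dy": 0,"dz": 0,"rx": 0,"ry": 0,"rz": 0,"fingers": 1}

```text
clock: 19.3
tcp_pos: [0.4917, -0.2283, 0.128]
orientation: [-0.218, 0.69, 0.659, 0.207]
wrist_force: [-5.7, 0.7, -1.4]
finger_gap: 0.0163
```

Call:
servo_tool:
  deltas:
    - {"dx": 0.9,"dy": 0,"dz": 2.8,"rx": 0,"ry": 0,"rz": 0,"fingers": 1}
    - {"dx": 0,"dy": 0,"dz": 0,"rx": 0,"ry": 0,"rz": 0,"fingers": 1}

```text
clock: 19.5
tcp_pos: [0.4926, -0.2283, 0.1308]
orientation: [-0.218, 0.69, 0.659, 0.207]
wrist_force: [-5.3, 1.5, -2.8]
finger_gap: 0.0163
```

```bash
python3 pin.py|sed -n '1p;$p'; python3 - <<'E'
from h import *
o=np.zeros((600,660,3),np.uint8); b=cv2.imread('pics/p07.png')
I=cam('scene')['img']; o[:275,:325]=cv2.resize(I[170:225,235:300,::-1],(325,275),interpolation=cv2.INTER_CUBIC)
o[276:600,:500]=cv2.resize(cam('wrist')['img'][:170,250:,::-1],(500,324))
cv2.imwrite('pics/m2.png',o)
E
```

```text
19.5 [ 0.4926 -0.2283  0.1308] grasp [ 0.4925 -0.1974  0.0866] [-5.3  1.5 -2.8]
('band R-B sum', [19.0, 12.0, 21.0, 35.0, 34.0, 21.0, 4.0, -1.0], 'dark row', np.float64(24.35), [127.0, 145.0, 157.0, 153.0, 117.0, 74.0, 54.0, 50.0, 46.0, 43.0, 40.0, 38.0, 39.0, 50.0, 60.0, 58.0])
```

View pics/m2.png

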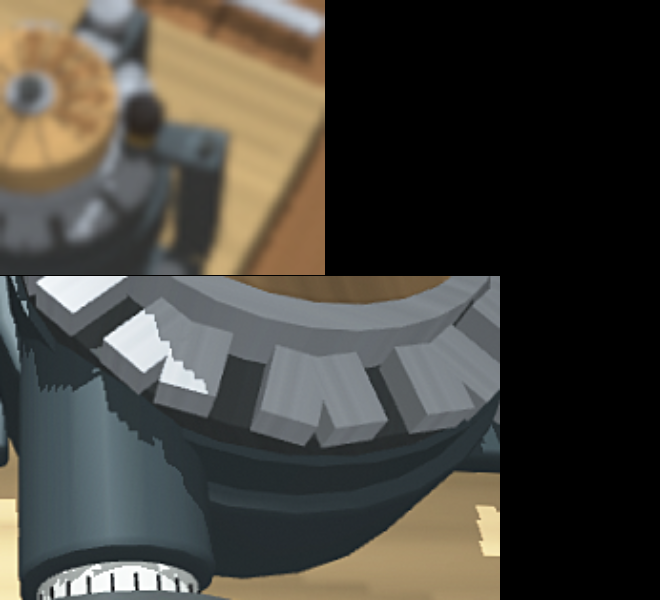

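Call:
servo_tool:
  deltas:
    - {"dx": 0.8,"dy": 0,"dz": 2.8,"rx": 0,"ry": 0,"rz": 0,"fingers": 1}
    - {"dx": 0,"dy": 0,"dz": 0,"rx": 0,"ry": 0,"rz": 0,"fingers": 1}

```text
clock: 19.9
tcp_pos: [0.4937, -0.2284, 0.1337]
orientation: [-0.217, 0.69, 0.659, 0.207]
wrist_force: [-5.9, 0.7, -0.9]
finger_gap: 0.0162
```

Call:
servo_tool:
  deltas:
    - {"dx": 1.0,"dy": -0.1,"dz": 2.9,"rx": 0,"ry": 0,"rz": 0,"fingers": 1}
    - {"dx": 0,"dy": 0,"dz": 0,"rx": 0,"ry": 0,"rz": 0,"fingers": 1}

```text
clock: 20.1
tcp_pos: [0.4952, -0.2284, 0.1366]
orientation: [-0.217, 0.69, 0.659, 0.208]
wrist_force: [-3.1, 2.2, -0.8]
finger_gap: 0.0163
```

Call:
servo_tool:
  deltas:
    - {"dx": 1.5,"dy": -0.1,"dz": 2.7,"rx": 0,"ry": 0,"rz": 0,"fingers": 1}
    - {"dx": 0,"dy": 0,"dz": 0,"rx": 0,"ry": 0,"rz": 0,"fingers": 1}

```text
clock: 20.3
tcp_pos: [0.4968, -0.2285, 0.1391]
orientation: [-0.217, 0.69, 0.659, 0.208]
wrist_force: [-4.4, 2.0, -1.6]
finger_gap: 0.0163
```

Call:
servo_tool:
  deltas:
    - {"dx": 1.8,"dy": -0.1,"dz": 2.4,"rx": 0,"ry": 0,"rz": 0,"fingers": 1}
    - {"dx": 0,"dy": 0,"dz": 0,"rx": 0,"ry": 0,"rz": 0,"fingers": 1}

```text
clock: 20.5
tcp_pos: [0.4981, -0.2285, 0.1408]
orientation: [-0.218, 0.69, 0.659, 0.207]
wrist_force: [-5.1, 1.9, -5.9]
finger_gap: 0.0164
```

Call:
servo_tool:
  deltas:
    - {"dx": 0.5,"dy": 0,"dz": 0.6,"rx": 0,"ry": 0,"rz": 0,"fingers": 1}
    - {"dx": 0,"dy": 0,"dz": 0,"rx": 0,"ry": 0,"rz": 0,"fingers": 1}

```text
clock: 20.7
tcp_pos: [0.4983, -0.2285, 0.141]
orientation: [-0.218, 0.69, 0.659, 0.207]
wrist_force: [-4.5, 2.2, -7.2]
finger_gap: 0.0161
```

Call:
servo_tool:
  deltas:
    - {"dx": 0.5,"dy": 0,"dz": 0.5,"rx": 0,"ry": 0,"rz": 0,"fingers": 1}
    - {"dx": 0,"dy": 0,"dz": 0,"rx": 0,"ry": 0,"rz": 0,"fingers": 1}

```text
clock: 20.9
tcp_pos: [0.4986, -0.2285, 0.1413]
orientation: [-0.218, 0.69, 0.659, 0.206]
wrist_force: [-5.6, 1.5, -7.9]
finger_gap: 0.0164
```

Call:
servo_tool:
  deltas:
    - {"dx": -0.8,"dy": 0,"dz": -0.8,"rx": 0,"ry": 0,"rz": 0,"fingers": 1}
    - {"dx": 0,"dy": 0,"dz": 0,"rx": 0,"ry": 0,"rz": 0,"fingers": 0.3}
    - {"dx": 0,"dy": 0,"dz": 0,"rx": 0,"ry": 0,"rz": 0,"fingers": -0.2}
    - {"dx": 0,"dy": 0,"dz": 0,"rx": 0,"ry": 0,"rz": 0,"fingers": -0.2}
    - {"dx": 0,"dy": 0,"dz": 0,"rx": 0,"ry": 0,"rz": 0,"fingers": -0.2}
    - {"dx": 0,"dy": -6,"dz": 8,"rx": 0,"ry": 0,"rz": 0,"fingers": -0.2}
    - {"dx": 0,"dy": -17,"dz": 24,"rx": 0,"ry": 0,"rz": 0,"fingers": -0.2}
    - {"dx": 0,"dy": -23,"dz": 33,"rx": 0,"ry": 0,"rz": 0,"fingers": -0.2}

```text
clock: 21.7
tcp_pos: [0.4981, -0.2742, 0.2067]
orientation: [-0.219, 0.689, 0.659, 0.207]
wrist_force: [0.3, -0.6, 0.2]
finger_gap: 0.0511
```

Call:
servo_tool:
  deltas:
    - {"dx": 0,"dy": 0,"dz": 45,"rx": 0,"ry": 0,"rz": 0,"fingers": 0.3}
    - {"dx": 0,"dy": 0,"dz": 45,"rx": -0.14,"ry": 0,"rz": 0,"fingers": 1}
    - {"dx": 0,"dy": 20,"dz": 40,"rx": -0.14,"ry": 0,"rz": 0,"fingers": 1}
    - {"dx": 0,"dy": 45,"dz": 10,"rx": -0.14,"ry": 0,"rz": 0,"fingers": 1}
    - {"dx": 0,"dy": 45,"dz": 0,"rx": -0.14,"ry": 0,"rz": 0,"fingers": 1}
    - {"dx": 0,"dy": 45,"dz": 0,"rx": -0.05,"ry": 0,"rz": 0,"fingers": 1}
    - {"dx": 0,"dy": 40,"dz": 0,"rx": 0,"ry": 0,"rz": 0,"fingers": 1}
    - {"dx": 0,"dy": 0,"dz": 0,"rx": 0,"ry": 0,"rz": 0,"fingers": 1}

```text
clock: 22.5
tcp_pos: [0.4976, -0.0751, 0.3483]
orientation: [0.0, 0.721, 0.693, 0.001]
wrist_force: [0.9, -0.1, 0.3]
finger_gap: 0.0003
```

```bash
python3 look.py 5; python3 pin.py | tail -1
```

```text
22.5 [ 0.49764702 -0.07510985  0.34825909] [-0.31  0.16 -0.04  1.37  0.    1.3 ] z [[0.04, 0.999, 0.002], [0.999, -0.04, 0.001], [0.001, 0.002, -1.0]] [ 0.94554804 -0.13004452  0.34808926]
wrist pin_knob 0.75 [416.3, 107.4, 452.8, 139.1] 965 434.3 118.8
wrist clamp_knob 0.67 [319.5, 1.2, 367.8, 33.2] 922 344.8 12.3
scene handle 0.51 [187.5, 217.7, 202.7, 238.2] 110 192.3 229.4
scene pin_knob 0.37 [262.3, 187.9, 266.5, 197.5] 59 262.4 192.0
scene clamp_knob 0.64 [240.8, 149.2, 261.9, 173.5] 149 250.5 161.9
side handle 0.38 [235.0, 234.5, 245.5, 249.6] 47 238.7 241.8
side pin_knob 0.55 [231.3, 193.3, 275.1, 224.6] 985 252.4 208.8
side clamp_knob 0.66 [229.1, 181.5, 250.7, 192.5] 80 238.9 187.7
('band R-B sum', [19.0, 13.0, 22.0, 36.0, 35.0, 20.0, 3.0, -1.0], 'dark row', np.float64(24.3), [137.0, 155.0, 164.0, 160.0, 123.0, 78.0, 58.0, 53.0, 49.0, 46.0, 42.0, 40.0, 41.0, 52.0, 62.0, 61.0])
```

View pics/w5.png

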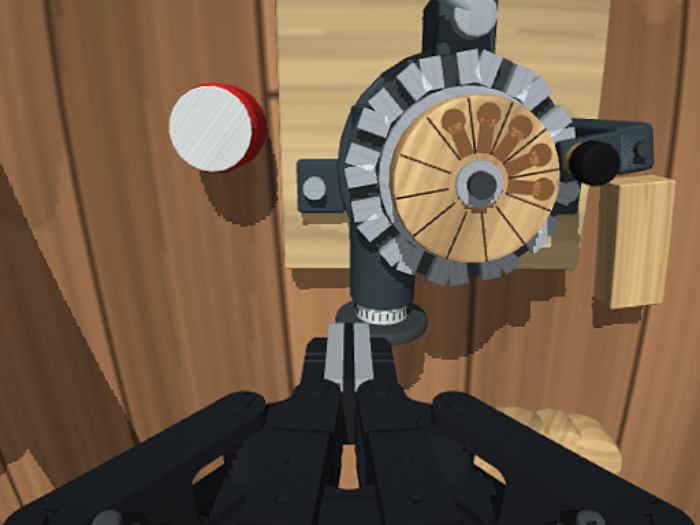

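Call:
servo_tool:
  deltas:
    - {"dx": 10,"dy": 40,"dz": -10,"rx": 0,"ry": 0,"rz": 0,"fingers": -0.3}
    - {"dx": 15,"dy": 45,"dz": -20,"rx": 0,"ry": 0,"rz": 0,"fingers": -0.3}
    - {"dx": 5,"dy": 20,"dz": -10,"rx": 0,"ry": 0,"rz": 0,"fingers": -0.3}
    - {"dx": 0,"dy": 0,"dz": 0,"rx": 0,"ry": 0,"rz": 0,"fingers": -0.3}
    - {"dx": 0,"dy": 0,"dz": 0,"rx": 0,"ry": 0,"rz": 0,"fingers": -0.3}
  newtons: 30

```text
clock: 23.7
tcp_pos: [0.5279, 0.0242, 0.3069]
orientation: [-0.0, 0.723, 0.691, -0.0]
wrist_force: [-0.7, -0.5, -0.1]
finger_gap: 0.0557
```

```bash
python3 look.py 6; python3 - <<'E'
from h import *
from scipy.optimize import least_squares
obs=[]
for n in ['wrist','scene','side']:
    c=cam(n); r=cut_out('clamp_knob',n)
    I=cv2.cvtColor(c['img'],cv2.COLOR_RGB2HSV); m=((I[...,0]<8)|(I[...,0]>172))&(I[...,1]>150)&(I[...,2]>60)
    reg=r[0]['region']; 
    if n=='wrist': reg=cv2.dilate(reg.astype(np.uint8),np.ones((9,9)))>0
    else: reg=cv2.dilate(reg.astype(np.uint8),np.ones((5,5)))>0
    ys,xs=np.nonzero(m&reg); print(n,len(xs),xs.mean(),ys.mean()); obs.append((c,(xs.mean(),ys.mean()),1 if n!='wrist' else 2))
    print(atz(c,(xs.mean(),ys.mean()),.143))
E
```

```text
23.7 [0.5279451  0.02424446 0.30688942] [-0.11  0.22 -0.07  1.28 -0.    1.51] z [[0.045, 0.999, -0.001], [0.999, -0.045, -0.0], [-0.0, -0.001, -1.0]] [-0.69224905 -0.51632615 -0.13177794]
wrist pin_knob 0.86 [390.1, 240.8, 428.0, 275.9] 1073 408.6 256.2
wrist clamp_knob 0.88 [232.7, 79.9, 337.9, 153.8] 2441 288.1 116.6
scene handle 0.42 [189.0, 219.5, 199.7, 238.0] 92 192.5 229.2
scene pin_knob 0.66 [263.9, 186.1, 263.4, 196.7] 48 262.2 191.9
side handle 0.42 [276.6, 167.4, 287.3, 195.2] 180 282.4 179.3
side pin_knob 0.61 [268.2, 192.6, 273.5, 199.5] 39 269.9 194.7
side clamp_knob 0.57 [230.2, 177.5, 252.9, 192.5] 103 238.2 187.0
wrist 732 246.8620218579235 94.09289617486338
[0.52533387 0.09444321 0.143     ]
scene 24 246.375 153.625
[0.53165157 0.08913644 0.143     ]Traceback (most recent call last):
  File "<stdin>", line 7, in <module>
IndexError: list index out of range
```

View pics/w6.png

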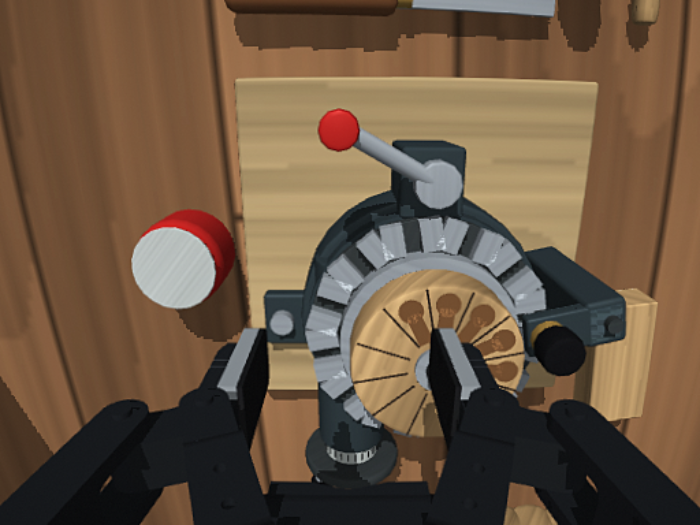

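Call:
servo_tool:
  deltas:
    - {"dx": -2,"dy": 40,"dz": 0,"rx": 0,"ry": 0,"rz": 0,"fingers": -0.3}
    - {"dx": 0,"dy": 31,"dz": -10,"rx": 0,"ry": 0,"rz": 0,"fingers": -0.3}
    - {"dx": 0,"dy": 0,"dz": -35,"rx": 0,"ry": 0,"rz": 0,"fingers": -0.3}
    - {"dx": 0,"dy": 0,"dz": -35,"rx": 0,"ry": 0,"rz": 0,"fingers": -0.3}
    - {"dx": 0,"dy": 0,"dz": -20,"rx": 0,"ry": 0,"rz": 0,"fingers": -0.3}
    - {"dx": 0,"dy": 0,"dz": -3,"rx": 0,"ry": 0,"rz": 0,"fingers": -0.3}
    - {"dx": 0,"dy": 0,"dz": 0,"rx": 0,"ry": 0,"rz": 0,"fingers": 0.3}
    - {"dx": 0,"dy": 0,"dz": 0,"rx": 0,"ry": 0,"rz": 0,"fingers": 0.7}
  newtons: 30

```text
clock: 25.4
tcp_pos: [0.527, 0.095, 0.2054]
orientation: [0.001, 0.723, 0.691, 0.001]
wrist_force: [-0.1, 0.7, 0.1]
finger_gap: 0.0273
```

Call:
servo_tool:
  deltas:
    - {"dx": 0,"dy": 0,"dz": 0,"rx": 0,"ry": 0,"rz": 0,"fingers": 1}
    - {"dx": 0,"dy": 0,"dz": 0,"rx": 0,"ry": 0,"rz": 0,"fingers": 1}
    - {"dx": 0,"dy": 0,"dz": 0,"rx": 0,"ry": 0,"rz": 0,"fingers": 1}
  newtons: 30

```text
clock: 25.7
tcp_pos: [0.5263, 0.0952, 0.2056]
orientation: [0.0, 0.723, 0.691, 0.001]
wrist_force: [-3.1, 0.2, 5.7]
finger_gap: 0.0187
```

```bash
python3 - <<'E'
from h import *
c=cam('wrist'); cv2.imwrite('pics/w7.png',cv2.resize(c['img'][...,::-1],(700,525)))
E
```

```text
(no output)
```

View pics/w7.png

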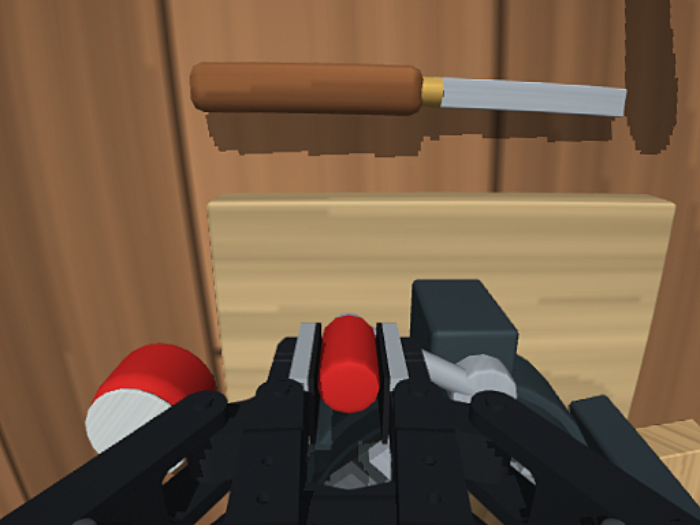

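Call:
servo_tool:
  deltas:
    - {"dx": 0,"dy": 0,"dz": 1.5,"rx": 0,"ry": 0,"rz": 0,"fingers": 1}
    - {"dx": 4.9,"dy": 7.6,"dz": 0,"rx": 0,"ry": 0,"rz": 0,"fingers": 1}
    - {"dx": 5.9,"dy": 6.9,"dz": 0,"rx": 0,"ry": 0,"rz": 0,"fingers": 1}
    - {"dx": 6.9,"dy": 5.9,"dz": 0,"rx": 0,"ry": 0,"rz": 0,"fingers": 1}
    - {"dx": 7.6,"dy": 4.9,"dz": 0,"rx": 0,"ry": 0,"rz": 0,"fingers": 1}
    - {"dx": 0,"dy": 0,"dz": 0,"rx": 0,"ry": 0,"rz": 0,"fingers": 1}

```text
clock: 26.35
tcp_pos: [0.5493, 0.121, 0.2056]
orientation: [-0.002, 0.723, 0.691, -0.002]
wrist_force: [-9.1, 2.1, 6.6]
finger_gap: 0.0187
```

Call:
servo_tool:
  deltas:
    - {"dx": 8.2,"dy": 3.5,"dz": 0,"rx": 0,"ry": 0,"rz": 0,"fingers": 1}
    - {"dx": 8.7,"dy": 2.0,"dz": 0,"rx": 0,"ry": 0,"rz": 0,"fingers": 1}
    - {"dx": 8.9,"dy": 1.0,"dz": 0,"rx": 0,"ry": 0,"rz": 0,"fingers": 1}
    - {"dx": 0,"dy": 0,"dz": 0,"rx": 0,"ry": 0,"rz": 0,"fingers": 1}

```text
clock: 26.75
tcp_pos: [0.5743, 0.1316, 0.2055]
orientation: [-0.006, 0.722, 0.692, 0.001]
wrist_force: [-11.8, 17.7, 6.4]
finger_gap: 0.0191
```

Call:
servo_tool:
  deltas:
    - {"dx": 3,"dy": 2.5,"dz": 0,"rx": 0,"ry": 0,"rz": 0,"fingers": 1}
    - {"dx": 6,"dy": 0.5,"dz": 0,"rx": 0,"ry": 0,"rz": 0,"fingers": 1}
    - {"dx": 3,"dy": 0,"dz": 0,"rx": 0,"ry": 0,"rz": 0,"fingers": 1}
    - {"dx": 0,"dy": 0,"dz": 0,"rx": 0,"ry": 0,"rz": 0,"fingers": 1}

```text
clock: 27.15
tcp_pos: [0.5857, 0.1336, 0.2055]
orientation: [-0.005, 0.722, 0.692, 0.0]
wrist_force: [-12.1, 13.0, 6.2]
finger_gap: 0.0191
```

Call:
servo_tool:
  deltas:
    - {"dx": 3,"dy": 0.5,"dz": 0,"rx": 0,"ry": 0,"rz": 0,"fingers": 1}
    - {"dx": 0,"dy": 0,"dz": 0,"rx": 0,"ry": 0,"rz": 0,"fingers": 1}
    - {"dx": 0,"dy": 0,"dz": 0,"rx": 0,"ry": 0,"rz": 0,"fingers": 1}

```text
clock: 27.45
tcp_pos: [0.5887, 0.134, 0.2055]
orientation: [-0.005, 0.722, 0.692, -0.0]
wrist_force: [-12.8, 12.2, 5.8]
finger_gap: 0.0187
```

Call:
servo_tool:
  deltas:
    - {"dx": 0,"dy": 1.5,"dz": 0,"rx": 0,"ry": 0,"rz": 0,"fingers": 0.4}
    - {"dx": 0,"dy": 0,"dz": 0,"rx": 0,"ry": 0,"rz": 0,"fingers": 0.1}
    - {"dx": 0,"dy": 0,"dz": 0,"rx": 0,"ry": 0,"rz": 0,"fingers": 0.1}
    - {"dx": 0,"dy": 0,"dz": 0,"rx": 0,"ry": 0,"rz": 0,"fingers": 0.1}
    - {"dx": 0,"dy": 0,"dz": 20,"rx": 0,"ry": 0,"rz": 0,"fingers": 0.1}
    - {"dx": 0,"dy": 0,"dz": 45,"rx": 0,"ry": 0,"rz": 0,"fingers": 0.1}
    - {"dx": 0,"dy": -35,"dz": 40,"rx": 0,"ry": 0,"rz": 0,"fingers": 0.1}
    - {"dx": -20,"dy": -40,"dz": 10,"rx": 0,"ry": 0,"rz": 0,"fingers": 0.1}

```text
clock: 28.25
tcp_pos: [0.5755, 0.0586, 0.3228]
orientation: [0.004, 0.722, 0.691, 0.003]
wrist_force: [1.1, -1.0, 1.2]
finger_gap: 0.0385
```

Call:
servo_tool:
  deltas:
    - {"dx": -30,"dy": -40,"dz": 0,"rx": 0,"ry": 0,"rz": 0,"fingers": 0.1}
    - {"dx": 0,"dy": 0,"dz": 0,"rx": 0,"ry": 0,"rz": 0,"fingers": 0.1}
    - {"dx": 0,"dy": 0,"dz": 0,"rx": 0,"ry": 0,"rz": 0,"fingers": 0.1}

```text
clock: 28.55
tcp_pos: [0.542, 0.0175, 0.3187]
orientation: [0.001, 0.724, 0.69, 0.001]
wrist_force: [0.4, 0.5, 0.0]
finger_gap: 0.0385
```

```bash
python3 look.py 8|head -4;  python3 pin.py | tail -1
```

```text
28.55 [0.54202998 0.01751634 0.31869005] [-0.12  0.24 -0.01  1.31  0.    1.5 ] z [[0.049, 0.999, 0.001], [0.999, -0.049, -0.0], [-0.0, 0.001, -1.0]] [0.44080293 0.45948228 0.01468279]
wrist handle 0.54 [216.7, 340.9, 233.0, 350.0] 192 222.7 345.7
wrist pin_knob 0.77 [367.4, 228.4, 407.3, 262.0] 1010 386.1 241.5
wrist clamp_knob 0.96 [281.0, 20.2, 331.1, 143.1] 2605 305.4 80.9
('band R-B sum', [21.0, 12.0, 21.0, 36.0, 35.0, 21.0, 4.0, -1.0], 'dark row', np.float64(24.31), [135.0, 153.0, 162.0, 159.0, 122.0, 77.0, 57.0, 52.0, 48.0, 45.0, 42.0, 40.0, 41.0, 52.0, 62.0, 60.0])
```

View pics/w8.png

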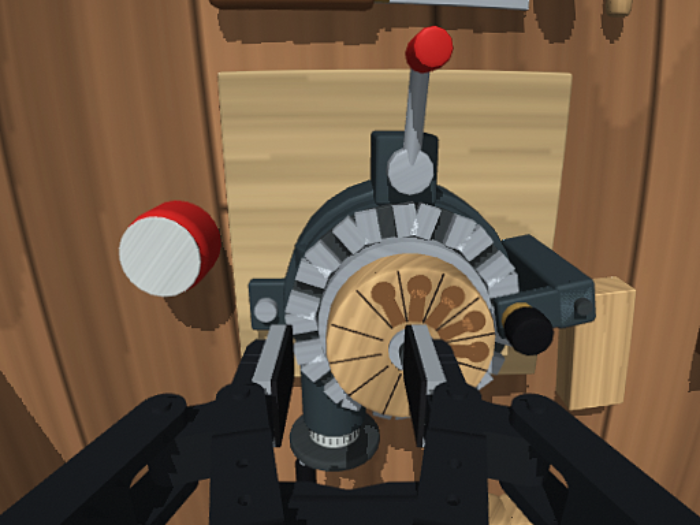

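```bash
python3 -c "
from workcell import job; print(job.hand_in())"
```

```text
the job is handed in; nothing more can be done
None
```

The table is indexed and clamped, and I handed the job in at about 28.6 s. The hand-in reports no verdict.

**Handwheel:** I gripped the handle and cranked it about 3.9 turns clockwise. The pin dropped, and I went on in small steps until the wheel came up solid. Resistance along the grip's circle rose from about 4 N to 9.6 N, well under the 17 N limit. I then eased off and let go.

**Clamp:** I gripped the red knob and swung the lever clockwise by about 1.15–1.2 rad, going by both the arm's position and the last picture. I then let go and moved clear.

**Last checks:**
- The pin knob still sits at its lowered height.
- The wrist force is near zero and nothing is being touched.
- The tin and offcut, the two bystanders I could see whole, look undisturbed; I did not measure any of them.

**What disagreed:**
- The pin came down gradually over about half a turn instead of dropping at once.
- The wheel came up solid about 0.57 turn after the pin was fully down, not the stated 0.4. I relied on the rise in force to judge that the table was snug, since 0.2 mm at the pin can't be seen in the pictures.
- During the swing the knob pushed outward with up to 18 N because my pivot estimate was about 3 mm off.

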